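# Pack the injection-pen carrier and start its temperature logger

## Robot

A 7-joint arm with a two-finger parallel gripper is mounted at the origin on the work surface. World frame = base frame: x ahead of the robot, y to its left, z up, the work surface at z = 0. Lengths are in m, angles in rad, forces in N, time in s.
With the tool pointing down it reaches from about 0.4 to 0.85 m from the base axis. Payload 10.4 kg.
Tool frame: the origin (TCP) lies between the finger pads; the fingertips stand r.nose_length ahead of it and the grasp point (between the pads) lies 6 mm ahead of it (r.nose_length is the distance from the TCP to the fingertips, in m); z points along the fingers, x is the direction in which the jaws open and shut, and the axes are right-handed (so a half turn about z gives the same grasp; the last joint's range is limited). The gripper opens to 87 mm and grips with 3 to 60 N. Pads are 19 mm wide; open, the fingers measure 117 mm over their backs; the gripper's body (75 mm by 190 mm) begins 51 mm behind the grasp point.
Start: joints at [1.305, 0.332, -0.065, 1.46, 0.022, 1.35, -0.088], TCP at [0.15, -0.607, 0.248] pointing down, gripper open.
Joint ranges: [-2.6, 2.6], [-0.5, 2.12], [-1.47, 1.34], [0.16, 2.42], [-1.27, 4.41], [0.06, 2.06], [-2.6, 2.6]. Speed limits (rad/s): [2.22, 2.22, 2.79, 2.79, 3.14, 3.14, 3.14].

## Interface

Orientations are given as a unit quaternion [x, y, z, w].
In Python, from bench import r gives the robot as it stands. The module is installed in compiled form; this text tells all that it offers.
- The arm moves only by the shell command python3 -m creep 'ROWS' [OPENING] [FORCE]. ROWS is JSON, a list of rows, each an object of numbers: "x", "y", "z": the shift along the world's x, y, z in m; "spin": the turn about the world's z in degrees. In form: [{"x": .., "y": .., "z": .., "spin": ..}, ...]. A call has 1 to 12 rows; each row is the pose to reach, as a shift and turn from the pose commanded when the call began; what a row does not reach only later rows make up. A row lasts 1/8 s, in which the tool goes at most 62.5 mm and 10.7 degrees, less where a joint would pass 70% of its speed; a pose out of reach is approached as far as the arm can. A call with a gripper value outside its range is refused whole. OPENING is the finger opening in m, from 0 to 0.087, set as the call begins (- or left out, the last holds). The fingers move at their own pace and stop on an object; FORCE is the grip in N (left out, the last holds). Time passes only in rows, so rows that repeat a pose let the fingers close. It gives the time, the measured TCP pose, the force and the opening at its end, in the units of the state.
- r.read_state(): the state, without advancing time (a new reading comes with each control period).
- r.camera(name): name is "side" or "top"; returns a dict with "pixels" (420x560x3 uint8, blue, green, red), "z_map" (420x560 float32, m along the optical axis (not along the pixel's ray), 0 where there is no reading), "K" (3x3 intrinsics, pixels), "R" (3x3) and "t" (3): a world point X has camera coordinates R X + t. Camera axes: x right, y down, z forward; pixel columns grow to the right and rows downward; lengths in m; the calibration is good to about 2 mm. A picture is of the moment at which its call begins.
- r.close_job(): hands the job in, once; it reports no verdict.
The state is a dict: "time": time; "joint_positions": joint angles; "joint_vel": joint speeds; "joint_torque": joint torques, N m; "ee_pos": TCP position; "eef_rot": TCP orientation; "ft_force": force on the tool from outside, world axes, zero at the start; "torque": the same for the moment, N m; "width": finger opening in m.
Only numpy, scipy, OpenCV 4.12 (cv2) and the standard library are available. Lean on these libraries where they do the work, as an engineer would, in place of code of your own. Each camera call takes 0.05 s, during which the arm holds its last target. There are 200 camera calls.

## Task

Get the pen carrier ready for the clinic's home visits: stand every injection pen that lies on the mat in a cell of its own in the carrier, dose button up and fully down in the cell. Once all are in, take the stylus from its stand and with it press the logger's recessed start button fully down and hold it there for three seconds; only after that swing the hold-down handle over the pens until it rests fully home in its catches. Finish with the stylus back in its stand, tip down, and leave the other things on the counter undisturbed.

Things in the scene. Friction and masses are not known exactly. Their poses are not given: they have to be found in the camera images.
- pen1: injection pen (may be absent): white barrel, grey cap, 150 mm long, square section 16 x 16 mm, 35 g. Origin at mid length on the axis; x axis along the pen to the dose-button end: x -75..-65 mm 12 mm cap nose, -65..+55 body (grip at about +38), +55..+75 round dose button, 11 mm dia. Starts lying flat on the mat, dose button towards the robot, cap away from it
- pen2: another pen, same as pen1; any of the pens may be absent
- pen3: another pen, same as pen1; any of the pens may be absent
- pen4: another pen, same as pen1; any of the pens may be absent
- mat: dark green counter mat, 190 mm in x by 330 mm in y, 3 mm thick, fixed; origin at the centre of its underside
- carrier: fixed pen carrier: pale coolant base 262 mm long in y, x -60..80 mm, 60 mm high; on it two aluminium end plates (y +-120 mm, top 196 mm, at their back, x 36..66, 236), white block of 4 open cells in a row along y, grey logger at the +y end. Origin on the counter below the row's centre line; x to the back (hinge side, away from the robot), z up. Cell centres: x 0, y -88, -44, 0, +44 mm
- cell1 (a point): centre of the mouth of the cell at carrier y -88 mm (cells 2 to 4 follow every 44 mm towards +y). Each cell is 24 x 24 mm, mouth 146 mm and floor 66 mm above the counter; block walls 10 mm in x, 20 mm between cells. A pen fully down sticks out 70 mm and may lean up to 7 degrees
- recess (a point): centre of the 12 x 12 mm square recess in the flat top of the logger (top 40 x 42 mm, 140 mm above the counter; centre at carrier x 0, y +90 mm), level with the top; the start button lies 8 mm down in it
- start (a joint): travel of the logger's start button, round, 9.6 mm dia, moving straight down: 0 = up, 0.003 m = fully down; spring, 0.9 N at the start of travel, 3.6 N fully down
- handle (a joint): angle of the hold-down handle: 0 = down across the pens, its two noses home in the front catches; grows as it swings up and back, 2.1 rad = end stop; starts at 1.65 to 1.95. Stays where it is left: stiff hinge, 2 to 3 N at the crossbar moves it; the catches do not snap
- handle_bar (a point): centre of the handle's black crossbar: 226 mm along the carrier's y, 24 mm wide, 9 mm thick, 55 mm from the hinge axis. Closed, it lies flat above the row of pens and the logger, underside 224 mm above the counter; at pi/2 rad it stands above the hinge, width upright, thickness in x
- handle_hinge (a point): middle of the handle's hinge axis, which runs along the carrier's y at carrier x 55 mm, 224 mm above the counter
- stand: black desk pen stand, fixed: block 46 x 46 mm, 76 mm high, on a 60 mm square foot 6 mm thick, with one upright square well 17 x 17 mm, open at the top, its floor 6 mm above the counter; origin at the centre of its underside
- stylus: steel stylus, 150 mm long, 30 g, standing tip down in the stand (may lean a few degrees). Origin at the end of its tip, z axis along it to the blunt top. Tip 5 mm dia for the first 24 mm, barrel 11 mm dia from 28 mm to the top
- syrup: bystander: amber glass bottle, 56 mm dia, 135 mm high; origin at the centre of its underside
- tablets: bystander: white jar, 48 mm dia, 75 mm high; origin at the centre of its underside
- carton: bystander: cream carton 50 x 90 x 35 mm high; origin at the centre of its underside
- balm: bystander: white pot with a brass lid, 50 mm dia, 36 mm high; origin at the centre of its underside
- tape: bystander: cardboard ring (roll), 80 mm dia, 24 mm high; origin at the centre of its underside
- swabs: bystander: white box 70 x 45 x 28 mm high; origin at the centre of its underside
- tonic: bystander: amber glass bottle, 60 mm dia, 170 mm high; origin at the centre of its underside
Mind the look-alikes: they are no part of the job. Leave any blue or turquoise look-alike of the pen4 alone. Leave any brown or purple look-alike of the pen1 alone.

How it is judged:
By the outcome, as a careful person would: the job done as asked, in the order asked, and still so for the second after the job is handed in, with the robot touching nothing.
Of pen1, pen2, pen3, pen4 only 2 to 4 are there at a start; the rules pass over those that are not, and their reading is None.
At some moment in a run one of pen1, pen2, pen3, pen4 may be knocked a few centimetres aside while the robot is not near it.
It also fails if it takes over 210 s, if anything falls off the work surface, if the arm or the gripper's body presses on something with over 40 N, if the wrist force passes 120 N, or if a joint passes its speed limit or range.

## Working session

There is one attempt and no reset: what is moved stays moved. The work goes in short steps, Python scripts to look and compute and a shell command to move; the robot and the scene stay as the last step left them, time stands still between calls to the robot, and variables do not carry over. Pictures are saved under pics/ and viewed, about 12 in all and at most 16, crops included, and the job is handed in when it is done.

```bash
mkdir -p pics
cat > h.py <<'E'
import numpy as np, cv2
from bench import r
def cam(n, save=None):
    c=r.camera(n)
    if save: cv2.imwrite('pics/'+save,c['pixels'])
    return c
def cloud(c):
    z=c['z_map']; v,u=np.mgrid[:z.shape[0],:z.shape[1]]
    K=c['K']; p=np.stack([(u-K[0,2])/K[0,0]*z,(v-K[1,2])/K[1,1]*z,z],-1)
    w=(p-c['t'])@c['R']; w[z==0]=np.nan
    return w
def proj(c,X):
    p=c['R']@np.array(X)+c['t']; q=c['K']@p; return q[:2]/q[2]
def ray(c,u,v,h):
    d=c['R'].T@np.linalg.inv(c['K'])@np.array([u,v,1.]); o=-c['R'].T@c['t']
    return o+d*(h-o[2])/d[2]
E
python3 - <<'E'
from h import *
print(r.nose_length); print(r.read_state())
for n in('top','side'):
    c=cam(n,n+'0.png'); print(n,c['K'],c['R'],c['t'], -c['R'].T@c['t'])
E
```

```text
0.025
{'time': 0.0, 'joint_positions': array([ 1.30538638,  0.33287809, -0.06472261,  1.46096936,  0.02158869,
        1.34990229, -0.08851519]), 'joint_vel': array([ 1.01259104e-03, -1.79590179e-03,  6.80879534e-05, -9.44493193e-04,
       -1.00329031e-03, -4.07419281e-04,  1.08243200e-03]), 'joint_torque': array([-5.15917818e-04, -6.23266983e+01,  2.45539681e-02, -3.89898670e+01,
       -6.13698503e-02,  3.98388016e-02,  1.43570282e-04]), 'ee_pos': array([ 0.15019272, -0.60630765,  0.2467367 ]), 'eef_rot': array([ 7.87545225e-01, -6.16256427e-01, -5.90920980e-04, -4.30263136e-04]), 'ft_force': array([ 0.89830742, -0.74214167,  0.13432278]), 'torque': array([ 0.00591368,  0.00039747, -0.01192921]), 'width': 0.08698089040010955}
top [[506.52408522   0.         275.33957697]
 [  0.         506.52408522 206.65956481]
 [  0.           0.           1.        ]] [[ 1.16256326e-04 -9.99994424e-01 -3.33737948e-03]
 [-9.82519735e-01  5.07057796e-04 -1.86157764e-01]
 [ 1.86158419e-01  3.30068322e-03 -9.82514198e-01]] [-0.01447957  0.53374763  1.46110837] [ 0.25242164 -0.01957279  1.53487266]
side [[491.53873104   0.         285.63535387]
 [  0.         491.53873104 216.69009198]
 [  0.           0.           1.        ]] [[-0.82674928 -0.56215886  0.02151851]
 [-0.34512381  0.4766133  -0.80853529]
 [ 0.44426927 -0.67588252 -0.58805411]] [0.39889037 0.3258777  1.15222923] [-0.06964955  0.84769371  0.93247323]
```

View pics/top0.png

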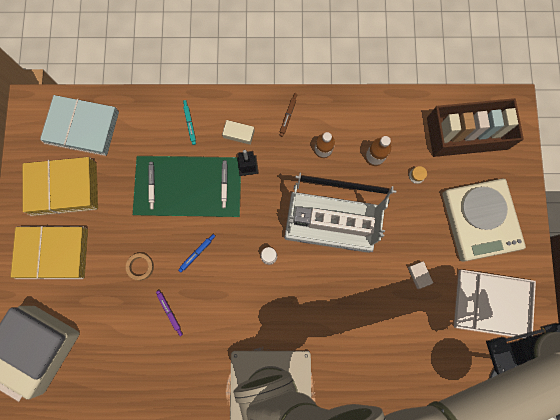

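View pics/side0.png

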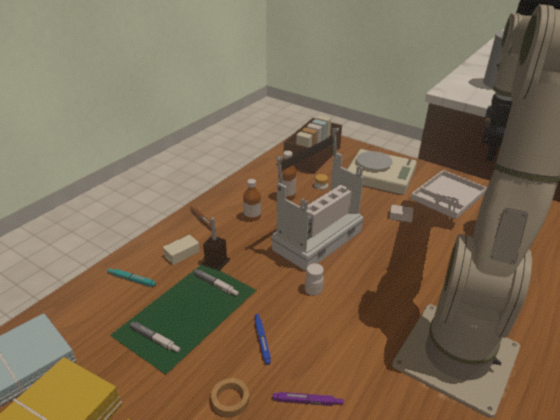

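```bash
cat > meas.py <<'E'
from h import *
c=cam('top'); w=cloud(c); px=c['pixels'].astype(int); hsv=cv2.cvtColor(c['pixels'],cv2.COLOR_BGR2HSV)
# pens: non-green things on mat region
sub=np.zeros(hsv.shape[:2],bool); sub[150:220,130:243]=1
bright=(sub&((hsv[...,2]>120)&(hsv[...,1]<70))).astype(np.uint8)
n,l,s,ce=cv2.connectedComponentsWithStats(bright)
ng=(sub&(hsv[...,1]<110)&(w[...,2]>0.009)&(w[...,2]<.04)).astype(np.uint8)
n2,l2,s2,_=cv2.connectedComponentsWithStats(cv2.morphologyEx(ng,cv2.MORPH_CLOSE,np.ones((3,3),np.uint8)))
for i in range(1,n2):
    if s2[i,4]<60: continue
    P=w[(l2==i)&(w[...,2]>.012)]; P=P[~np.isnan(P[:,0])]
    pix=np.argwhere(l2==i)[:,::-1].astype(np.float32)
    W=np.array([ray(c,u,v,.015) for u,v in pix]); 
    m=W.mean(0); d=np.linalg.svd(W[:,:2]-m[:2])[2][0]; d*=-np.sign(d[0]); t=(W[:,:2]-m[:2])@d; 
    mid=m[:2]+d*(t.max()+t.min())/2
    print('pen',s2[i],'mid',mid.round(4),'len',np.ptp(t).round(3),'ang of button dir',np.degrees(np.arctan2(d[1],d[0])).round(1),'z',np.median(P[:,2]).round(4),'grip',(mid+.038*d).round(4))
E
python3 meas.py
python3 - <<'E'
from h import *
for n in('top','side'):
    c=cam(n); w=cloud(c)
    r0=(slice(160,255),slice(275,405)) if n=='top' else (slice(150,270),slice(265,370))
    W=w[r0].reshape(-1,3)
    for lo,hi,nm in((.143,.149,'block'),(.137,.1425,'logger'),(.19,.2,'plate'),(.232,.239,'backplate'),(.055,.064,'base'),(.245,.29,'bar')):
        P=W[(W[:,2]>lo)&(W[:,2]<hi)]
        P=P[(P[:,0]<.62)|(lo>.2)]
        if len(P)<5: continue
        rc=cv2.minAreaRect(P[:,:2].astype(np.float32)); print(n,nm,len(P),np.round(rc[0],4),np.round(rc[1],4),round(rc[2],1),P.mean(0).round(4))
    s=proj(c,[.0,.0,0])
    r1=(slice(140,180),slice(230,262)) if n=='top' else (slice(210,272),slice(195,235))
    S=w[r1].reshape(-1,3)
    for lo,hi,nm in((.07,.08,'standtop'),(.09,.17,'stylus'),(.145,.17,'stytop')):
        P=S[(S[:,2]>lo)&(S[:,2]<hi)]
        if len(P)<2: continue
        rc=cv2.minAreaRect(P[:,:2].astype(np.float32)); print(n,nm,len(P),np.round(rc[0],4),np.round(rc[1],4),round(rc[2],1),P.mean(0).round(4),P.max(0).round(3))
c=cam('top'); im=np.hstack([cv2.resize(c['pixels'][160:260,275:405],None,fx=4,fy=4,interpolation=cv2.INTER_CUBIC),cv2.resize(c['pixels'][135:235,205:265],None,fx=4,fy=4)]); cv2.imwrite('pics/a.png',im)
E
```

```text
pen [148 161   7  48 253] mid [0.6106 0.3679] len 0.149 ang of button dir -176.4 z 0.0185 grip [0.5727 0.3655]
pen [221 160   7  48 241] mid [0.6138 0.1436] len 0.149 ang of button dir 180.0 z 0.0187 grip [0.5758 0.1436]
top block 556 [ 0.4869 -0.1858] [0.2307 0.1097] 82.1 [ 0.4767 -0.2     0.146 ]
top logger 244 [ 0.4888 -0.18  ] [0.2419 0.1057] 82.0 [ 0.4866 -0.1442  0.14  ]
top plate 99 [ 0.4893 -0.1811] [0.2463 0.1081] 81.4 [ 0.4817 -0.2028  0.1959]
top backplate 41 [ 0.5302 -0.1861] [0.2481 0.0298] 80.6 [ 0.5292 -0.1897  0.2357]
top base 843 [ 0.4886 -0.1803] [0.2601 0.1431] 81.1 [ 0.4852 -0.168   0.0608]
top bar 438 [ 0.5451 -0.1891] [0.2337 0.0202] 81.1 [ 0.5462 -0.1906  0.2812]
top standtop 165 [0.6746 0.0726] [0.0469 0.0458] 6.9 [0.6728 0.0721 0.0754] [0.7   0.097 0.08 ]
top stylus 37 [0.6729 0.0726] [0.0096 0.0095] 70.9 [0.6719 0.0719 0.1318] [0.678 0.078 0.16 ]
top stytop 16 [0.6728 0.0726] [0.0082 0.0094] 82.4 [0.6731 0.0721 0.1537] [0.678 0.077 0.16 ]
side block 493 [ 0.4915 -0.1795] [0.2491 0.111 ] 80.9 [ 0.4778 -0.1966  0.1458]
side logger 232 [ 0.4884 -0.1791] [0.2489 0.1109] 82.0 [ 0.4799 -0.1799  0.1399]
side plate 186 [ 0.4897 -0.179 ] [0.2511 0.1129] 81.1 [ 0.4893 -0.1731  0.1946]
side backplate 49 [ 0.5301 -0.1847] [0.2542 0.03  ] 81.5 [ 0.5348 -0.1536  0.235 ]
side base 651 [ 0.4931 -0.3584] [0.1805 0.6396] 1.4 [ 0.4842 -0.2542  0.0599]
side bar 345 [ 0.5445 -0.1878] [0.2379 0.0227] 81.3 [ 0.5524 -0.1349  0.2766]
side standtop 181 [0.6733 0.0738] [0.0477 0.0516] 4.2 [0.6703 0.0776 0.075 ] [0.698 0.1   0.08 ]
side stylus 84 [0.6721 0.0754] [0.0105 0.0143] 35.0 [0.6716 0.0759 0.1267] [0.678 0.081 0.158]
side stytop 21 [0.6724 0.0752] [0.0088 0.0123] 16.5 [0.6719 0.0749 0.152 ] [0.678 0.081 0.158]
```

View pics/a.png

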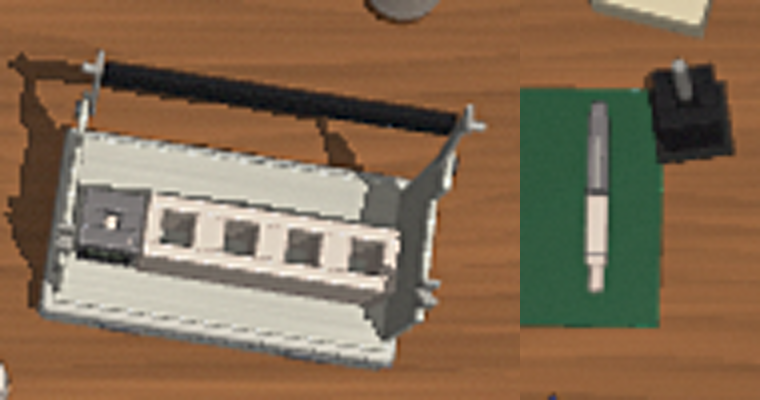

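Two pens lie on the mat, at top px (152,185) and (224,184). Both have the button end towards the robot. The logger is at the carrier's left (+y) end, px (303,214), with the four empty cells to its right; the stylus is in the stand at px (247,160). First move: go above the right pen.

```bash
python3 -m creep '[{"x":0,"y":0,"z":0.06,"spin":0},{"x":0,"y":0,"z":0.12,"spin":0},{"x":0.03,"y":0.06,"z":0.15,"spin":-2},{"x":0.06,"y":0.11,"z":0.15,"spin":-4},{"x":0.09,"y":0.16,"z":0.15,"spin":-6},{"x":0.12,"y":0.21,"z":0.15,"spin":-8},{"x":0.15,"y":0.26,"z":0.15,"spin":-10},{"x":0.18,"y":0.32,"z":0.15,"spin":-12},{"x":0.21,"y":0.37,"z":0.15,"spin":-13.9},{"x":0.24,"y":0.42,"z":0.15,"spin":-13.9},{"x":0.27,"y":0.48,"z":0.15,"spin":-13.9},{"x":0.3,"y":0.53,"z":0.15,"spin":-13.9}]' 0.05 3 && python3 -m creep '[{"x":0.03,"y":0.055,"z":0},{"x":0.06,"y":0.11,"z":0},{"x":0.09,"y":0.165,"z":0},{"x":0.126,"y":0.221,"z":0},{"x":0.126,"y":0.221,"z":-0.06},{"x":0.126,"y":0.221,"z":-0.12},{"x":0.126,"y":0.221,"z":-0.18},{"x":0.126,"y":0.221,"z":-0.24},{"x":0.126,"y":0.221,"z":-0.28},{"x":0.126,"y":0.221,"z":-0.28}]'; python3 meas.py
```

```text
time: 1.8
ee_pos: [0.4505, -0.0751, 0.3979]
eef_rot: [-0.707, 0.707, -0.001, -0.0]
ft_force: [0.7, -1.5, -0.3]
width: 0.0501
pen [221 157   7  51 244] mid [0.6186 0.1437] len 0.158 ang of button dir 179.9 z 0.019 grip [0.5806 0.1438]
pen [148 161   7  48 260] mid [0.6106 0.3678] len 0.149 ang of button dir -176.6 z 0.0188 grip [0.5727 0.3656]invalid input at $[0]: expected keys x, y, z, spin
```

```bash
python3 -m creep '[{"x":0.03,"y":0.055,"z":0,"spin":0},{"x":0.06,"y":0.11,"z":0,"spin":0},{"x":0.09,"y":0.165,"z":0,"spin":0},{"x":0.126,"y":0.22,"z":0,"spin":0},{"x":0.126,"y":0.22,"z":-0.06,"spin":0},{"x":0.126,"y":0.22,"z":-0.12,"spin":0},{"x":0.126,"y":0.22,"z":-0.18,"spin":0},{"x":0.126,"y":0.22,"z":-0.24,"spin":0},{"x":0.126,"y":0.22,"z":-0.29,"spin":0},{"x":0.126,"y":0.22,"z":-0.29,"spin":0}]' 0.05 3
python3 - <<'E'
from h import *
c=cam('side','s1.png'); u,v=proj(c,[.59,.144,.05]).astype(int)
cv2.imwrite('pics/s1c.png',cv2.resize(c['pixels'][v-60:v+60,u-75:u+75],None,fx=5,fy=5,interpolation=cv2.INTER_CUBIC))
E
```

```text
time: 3.1
ee_pos: [0.5739, 0.142, 0.1044]
eef_rot: [0.707, -0.707, -0.002, 0.003]
ft_force: [0.7, 0.4, 0.3]
width: 0.0501
```

View pics/s1c.png

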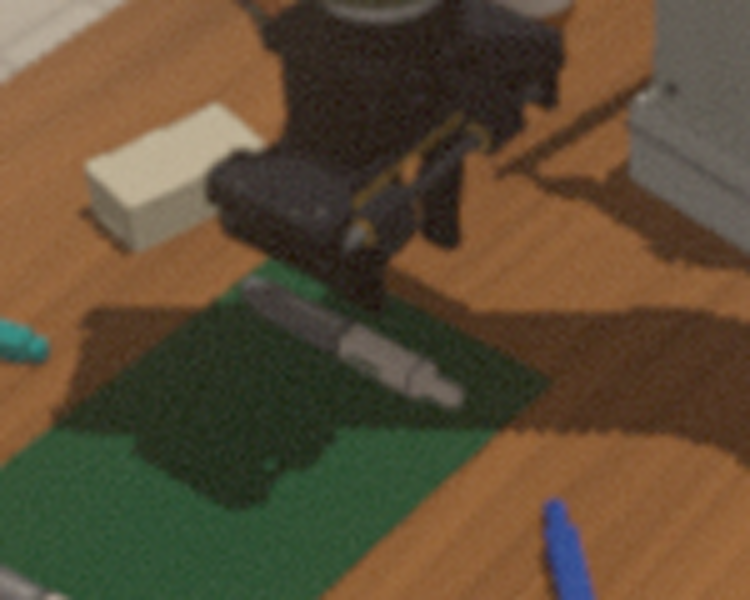

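```bash
python3 -m creep '[{"x":0,"y":0.001,"z":-0.03,"spin":0},{"x":0,"y":0.001,"z":-0.06,"spin":0},{"x":0,"y":0.001,"z":-0.077,"spin":0},{"x":0,"y":0.001,"z":-0.077,"spin":0},{"x":0,"y":0.001,"z":-0.077,"spin":0}]' 0.05 3;  python3 -m creep '[{"x":0,"y":0,"z":0,"spin":0},{"x":0,"y":0,"z":0,"spin":0},{"x":0,"y":0,"z":0,"spin":0},{"x":0,"y":0,"z":0,"spin":0},{"x":0,"y":0,"z":0,"spin":0}]' 0.0 4; python3 -m creep '[{"x":0,"y":0,"z":0.02,"spin":0},{"x":0,"y":0,"z":0.05,"spin":0},{"x":0,"y":0,"z":0.09,"spin":0},{"x":0,"y":0,"z":0.12,"spin":0},{"x":0,"y":0,"z":0.15,"spin":0},{"x":0,"y":0,"z":0.15,"spin":0},{"x":0,"y":0,"z":0.15,"spin":0},{"x":0,"y":0,"z":0.15,"spin":0}]'
python3 - <<'E'
from h import *
c=cam('side','s2.png'); u,v=proj(c,[.59,.144,.15]).astype(int)
cv2.imwrite('pics/s2c.png',cv2.resize(c['pixels'][v-60:v+60,u-75:u+75],None,fx=5,fy=5,interpolation=cv2.INTER_CUBIC))
E
```

```text
time: 3.78
ee_pos: [0.5772, 0.1444, 0.0323]
eef_rot: [0.707, -0.707, 0.001, -0.001]
ft_force: [0.7, -0.5, 0.1]
width: 0.0503
time: 4.4
ee_pos: [0.5761, 0.144, 0.0306]
eef_rot: [0.707, -0.707, 0.0, 0.0]
ft_force: [-0.2, -0.3, 1.3]
width: 0.0159
time: 5.4
ee_pos: [0.5756, 0.1437, 0.1798]
eef_rot: [0.707, -0.707, -0.0, 0.001]
ft_force: [0.2, -0.1, 0.6]
width: 0.0164
```

View pics/s2c.png

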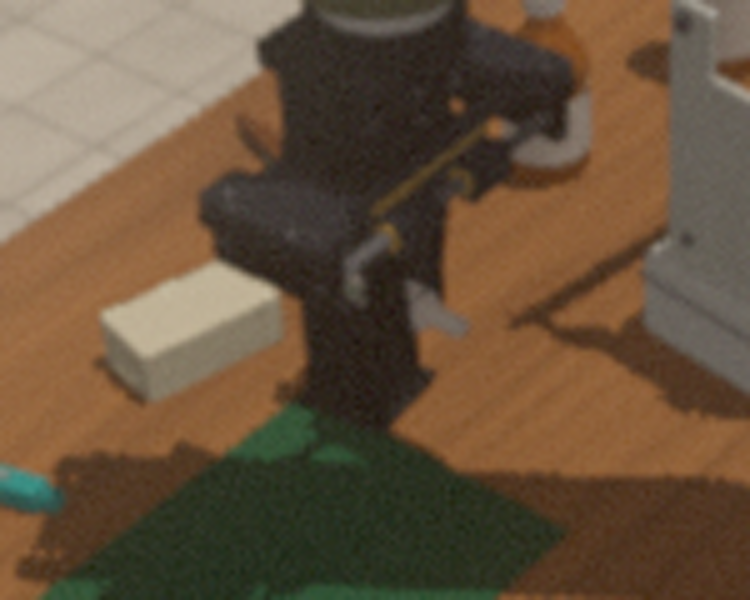

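```bash
python3 -m creep '[{"x":0,"y":0,"z":0,"spin":0},{"x":0,"y":0,"z":0,"spin":0},{"x":0,"y":0,"z":0.01,"spin":0},{"x":0,"y":0,"z":0,"spin":0},{"x":0,"y":0,"z":0.01,"spin":0},{"x":0,"y":0,"z":0,"spin":0}]' 0.0 3
cat > pen.py <<'E'
from h import *
# points of light/grey pixels near the gripper, in TCP-relative coords
s=r.read_state(); p=np.array(s['ee_pos']); print('tcp',p.round(4),'w',round(s['width'],4))
for n in('side','top'):
    c=cam(n); w=cloud(c); hsv=cv2.cvtColor(c['pixels'],cv2.COLOR_BGR2HSV)
    d=w-p
    m=(np.abs(d[...,0])<.13)&(np.abs(d[...,1])<.03)&(d[...,2]<.045)&(d[...,2]>-.14)&(w[...,2]>.025)&(hsv[...,1]<75)&(hsv[...,2]>75)
    Q=d[m]; print(n,len(Q)); 
    if len(Q)>3:
        o=np.argsort(Q[:,0]); print((Q[o][::max(1,len(Q)//12)]*1000).round(0).tolist())
E
python3 pen.py
```

```text
time: 6.2
ee_pos: [0.5769, 0.1444, 0.1817]
eef_rot: [0.707, -0.707, 0.001, -0.001]
ft_force: [0.3, 0.1, -0.9]
width: 0.016
tcp [0.5769 0.1444 0.1817] w 0.016
side 80
[[-39.0, 0.0, -17.0], [-36.0, 7.0, -14.0], [-30.0, 7.0, -17.0], [-25.0, 1.0, -17.0], [-20.0, 3.0, -15.0], [-18.0, 5.0, -18.0], [-16.0, 2.0, -12.0], [-14.0, 7.0, -15.0], [-12.0, 9.0, -18.0], [-10.0, -2.0, -14.0], [-5.0, -3.0, -13.0], [19.0, 9.0, -10.0], [25.0, 3.0, -14.0], [30.0, 5.0, -18.0]]
top 0
```

```bash
cat >> h.py <<'E'
O=np.array([.4795,-.1782,0]); A=np.radians(-8.9); X=np.array([np.cos(A),np.sin(A),0]); Y=np.array([-np.sin(A),np.cos(A),0])
def tc(w): d=w-O; return np.stack([d@X,d@Y,w[...,2]],-1)
def tw(x,y,z=0): return O+x*X+y*Y+np.array([0,0,z])
E
python3 - <<'E'
from h import *
for n in('top','side'):
    c=cam(n); q=tc(cloud(c)).reshape(-1,3)*1000; q=q[~np.isnan(q[:,0])]
    for s in(1,-1):
        e=q[(np.abs(q[:,1]*s-120)<10)&(q[:,2]>150)&(np.abs(q[:,0]-20)<100)]
        print(n,s)
        for x0 in range(-60,90,10):
            b=e[(e[:,0]>=x0)&(e[:,0]<x0+10)]
            if len(b): k=b[b[:,2]>b[:,2].max()-6]; print(x0,'zmax',b[:,2].max().round(),'y',k[:,1].min().round(),k[:,1].max().round(),len(b),end=' | ')
        print()
    # dark cells on block
    hsv=cv2.cvtColor(c['pixels'],cv2.COLOR_BGR2HSV)
    if n=='top':
        for y in(-88,-44,0,44,90): print(y,proj(c,tw(0,y/1000,.146 if y<90 else .14)).round(1))
        g=c['pixels'][195:240,290:390]; cv2.imwrite('pics/b.png',cv2.resize(g,None,fx=7,fy=7,interpolation=cv2.INTER_NEAREST))
    # jar
    T=cloud(c).reshape(-1,3); T=T[(T[:,2]>.07)&(T[:,2]<.08)&(T[:,0]<.5)&(T[:,0]>.3)&(T[:,1]>-.05)&(T[:,1]<.1)]; print('jar',T.mean(0).round(3) if len(T) else None)
E
```

```text
top 1
-50 zmax 200.0 y 119.0 121.0 9 | -40 zmax 233.0 y 115.0 123.0 16 | -30 zmax 228.0 y 114.0 122.0 15 | -20 zmax 198.0 y 118.0 121.0 4 | -10 zmax 199.0 y 117.0 121.0 8 | 0 zmax 201.0 y 117.0 120.0 7 | 10 zmax 201.0 y 117.0 120.0 6 | 20 zmax 199.0 y 118.0 121.0 8 | 30 zmax 233.0 y 119.0 121.0 11 | 40 zmax 242.0 y 117.0 119.0 9 | 50 zmax 312.0 y 114.0 115.0 23 | 60 zmax 317.0 y 113.0 123.0 26 | 70 zmax 314.0 y 114.0 114.0 5 | 
top -1
-50 zmax 198.0 y -123.0 -120.0 13 | -40 zmax 227.0 y -127.0 -119.0 27 | -30 zmax 230.0 y -122.0 -116.0 29 | -20 zmax 201.0 y -122.0 -118.0 14 | -10 zmax 200.0 y -124.0 -119.0 18 | 0 zmax 201.0 y -123.0 -119.0 16 | 10 zmax 200.0 y -124.0 -119.0 19 | 20 zmax 199.0 y -124.0 -120.0 18 | 30 zmax 233.0 y -122.0 -120.0 22 | 40 zmax 240.0 y -123.0 -119.0 29 | 50 zmax 308.0 y -118.0 -118.0 44 | 60 zmax 316.0 y -127.0 -116.0 52 | 70 zmax 313.0 y -118.0 -114.0 9 | 
-88 [365.6 224.2]
-44 [349.9 221.8]
0 [334.2 219.4]
44 [318.5 217. ]
90 [302.  214.8]
jar None
side 1
-50 zmax 228.0 y 124.0 124.0 40 | -40 zmax 224.0 y 114.0 127.0 81 | -30 zmax 225.0 y 113.0 126.0 69 | -20 zmax 199.0 y 119.0 124.0 41 | -10 zmax 196.0 y 119.0 124.0 47 | 0 zmax 199.0 y 116.0 126.0 43 | 10 zmax 199.0 y 118.0 126.0 45 | 20 zmax 198.0 y 119.0 126.0 40 | 30 zmax 237.0 y 122.0 125.0 60 | 40 zmax 238.0 y 117.0 125.0 83 | 50 zmax 314.0 y 114.0 123.0 116 | 60 zmax 315.0 y 113.0 126.0 97 | 70 zmax 312.0 y 114.0 117.0 6 | 
side -1
-50 zmax 228.0 y -118.0 -118.0 33 | -40 zmax 224.0 y -125.0 -117.0 63 | -30 zmax 224.0 y -126.0 -115.0 71 | -20 zmax 219.0 y -119.0 -119.0 39 | -10 zmax 198.0 y -125.0 -116.0 42 | 0 zmax 197.0 y -125.0 -114.0 41 | 10 zmax 196.0 y -122.0 -116.0 42 | 20 zmax 196.0 y -127.0 -117.0 38 | 30 zmax 239.0 y -116.0 -115.0 56 | 40 zmax 238.0 y -122.0 -115.0 68 | 50 zmax 311.0 y -122.0 -113.0 103 | 60 zmax 313.0 y -125.0 -113.0 99 | 70 zmax 310.0 y -118.0 -111.0 9 | 
jar [0.389 0.008 0.075]
```

View pics/b.png

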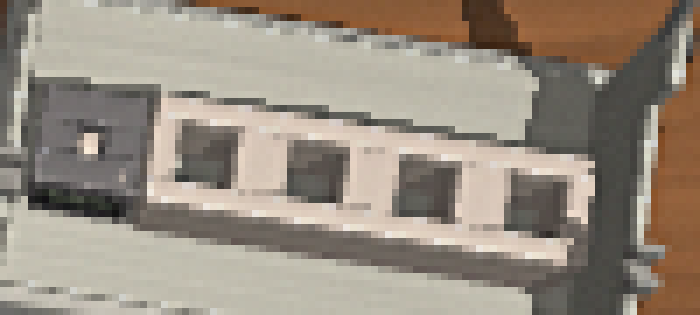

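```bash
python3 -m creep '[{"x":-0.02,"y":0,"z":0.05,"spin":10},{"x":-0.04,"y":0,"z":0.1,"spin":20},{"x":-0.06,"y":0,"z":0.15,"spin":30},{"x":-0.08,"y":0,"z":0.2,"spin":40},{"x":-0.1,"y":0,"z":0.2,"spin":50},{"x":-0.12,"y":-0.02,"z":0.2,"spin":60},{"x":-0.13,"y":-0.05,"z":0.2,"spin":70},{"x":-0.137,"y":-0.1,"z":0.2,"spin":80},{"x":-0.137,"y":-0.15,"z":0.2,"spin":90},{"x":-0.137,"y":-0.2,"z":0.2,"spin":100},{"x":-0.137,"y":-0.25,"z":0.2,"spin":110},{"x":-0.137,"y":-0.3,"z":0.2,"spin":120}]' 0 5; python3 -m creep '[{"x":0,"y":-0.03,"z":0,"spin":10},{"x":0,"y":-0.038,"z":0,"spin":20},{"x":0,"y":-0.038,"z":0,"spin":30},{"x":0,"y":-0.038,"z":0,"spin":40},{"x":0,"y":-0.038,"z":0,"spin":51},{"x":0,"y":-0.038,"z":-0.05,"spin":51.1},{"x":0,"y":-0.038,"z":-0.1,"spin":51.1},{"x":0,"y":-0.038,"z":-0.15,"spin":51.1},{"x":0,"y":-0.038,"z":-0.18,"spin":51.1},{"x":0,"y":-0.038,"z":-0.18,"spin":51.1},{"x":0,"y":-0.038,"z":-0.18,"spin":51.1}]'
python3 - <<'E'
from h import *
s=r.read_state(); print(s['joint_positions'].round(2)); print(tc(np.array(s['ee_pos'])))
exec(open('pen.py').read())
c=cam('top','t3.png');u,v=proj(c,[.46,-.194,.18]).astype(int)
d=cam('side','s3.png');a,b=proj(d,[.46,-.194,.18]).astype(int)
f=lambda c,u,v:cv2.resize(c['pixels'][v-50:v+50,u-50:u+50],None,fx=4,fy=4,interpolation=cv2.INTER_CUBIC)
cv2.imwrite('pics/s3c.png',np.hstack([f(c,u,v),f(d,a,b)]))
E
```

```text
time: 7.9
ee_pos: [0.4388, -0.1576, 0.3808]
eef_rot: [0.968, 0.251, 0.0, 0.0]
ft_force: [0.6, 0.3, -0.5]
width: 0.016
time: 9.28
ee_pos: [0.4399, -0.1941, 0.2021]
eef_rot: [0.767, 0.641, 0.0, 0.001]
ft_force: [1.3, -0.6, -0.6]
width: 0.0159
[ 0.96  0.09 -0.66  1.86  0.06  1.2   1.67]
[-0.03670086 -0.02187513  0.20208293]
tcp [ 0.4399 -0.1941  0.2021] w 0.0159
side 754
[[-112.0, 25.0, -23.0], [-72.0, 14.0, -13.0], [-36.0, 14.0, -11.0], [-15.0, -1.0, -136.0], [-4.0, 5.0, -134.0], [10.0, -21.0, -97.0], [13.0, -18.0, -118.0], [15.0, -5.0, -59.0], [17.0, 8.0, -66.0], [19.0, 23.0, -129.0], [21.0, 18.0, -56.0], [42.0, -7.0, -57.0], [55.0, 6.0, -55.0]]
top 143
[[-14.0, 26.0, -137.0], [21.0, 28.0, -114.0], [64.0, 30.0, -58.0], [84.0, 0.0, -138.0], [87.0, 24.0, -137.0], [92.0, 25.0, -132.0], [96.0, 18.0, -135.0], [99.0, 15.0, -136.0], [102.0, 6.0, -136.0], [105.0, 27.0, -138.0], [108.0, 18.0, -136.0], [110.0, 30.0, -133.0], [113.0, 21.0, -133.0]]
```

View pics/s3c.png

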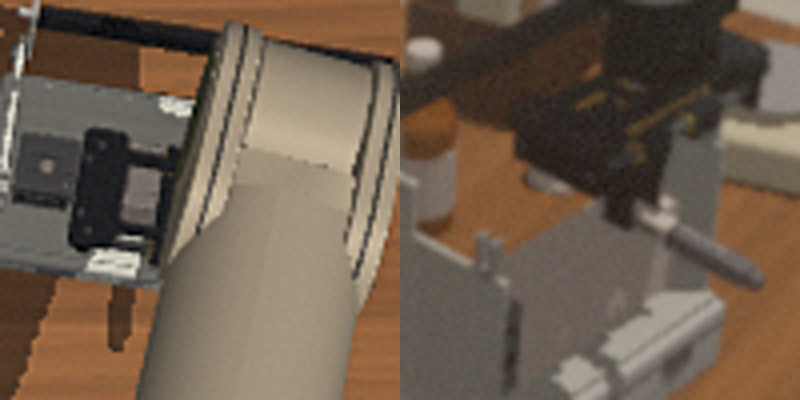

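```bash
python3 -m creep '[{"x":-0.002,"y":0,"z":-0.01,"spin":0},{"x":-0.002,"y":0,"z":-0.02,"spin":0},{"x":-0.002,"y":0,"z":-0.026,"spin":0},{"x":-0.002,"y":0,"z":-0.03,"spin":0},{"x":-0.002,"y":0,"z":-0.034,"spin":0},{"x":-0.002,"y":0,"z":-0.038,"spin":0},{"x":-0.002,"y":0,"z":-0.042,"spin":0},{"x":-0.002,"y":0,"z":-0.046,"spin":0},{"x":-0.002,"y":0,"z":-0.05,"spin":0},{"x":-0.002,"y":0,"z":-0.052,"spin":0},{"x":-0.002,"y":0,"z":-0.052,"spin":0}]'
python3 - <<'E'
from h import *
exec(open('pen.py').read().split("for n in")[0])
d=cam('side','s4.png');a,b=proj(d,[.46,-.194,.12]).astype(int)
w=cloud(d)-p; hsv=cv2.cvtColor(d['pixels'],cv2.COLOR_BGR2HSV)
q=np.stack([w@X,w@Y,w[...,2]],-1); m=(np.abs(q[...,1])<.025)&(q[...,0]<-.012)&(q[...,0]>-.14)&(q[...,2]>-.13)&(q[...,2]<.02)&(hsv[...,1]<80)
P=q[m]; o=np.argsort(P[:,0]); print((P[o][::max(1,len(P)//14)]*1000).round().tolist())
cv2.imwrite('pics/s4c.png',cv2.resize(d['pixels'][b-60:b+60,a-60:a+60],None,fx=4,fy=4,interpolation=cv2.INTER_CUBIC))
E
```

```text
time: 10.85
ee_pos: [0.4368, -0.1939, 0.1483]
eef_rot: [0.767, 0.641, -0.0, -0.0]
ft_force: [-0.3, 0.3, -0.1]
width: 0.0161
tcp [ 0.4368 -0.1939  0.1483] w 0.0161
[[-78.0, 7.0, -91.0], [-66.0, 9.0, -94.0], [-57.0, -3.0, -76.0], [-50.0, -7.0, -67.0], [-43.0, 7.0, -71.0], [-36.0, 5.0, -54.0], [-30.0, 8.0, -42.0], [-23.0, 0.0, -32.0], [-21.0, 25.0, -102.0], [-20.0, -6.0, -109.0], [-19.0, -4.0, -124.0], [-18.0, -19.0, -117.0], [-17.0, -2.0, -90.0], [-13.0, -15.0, 8.0]]
```

View pics/s4c.png

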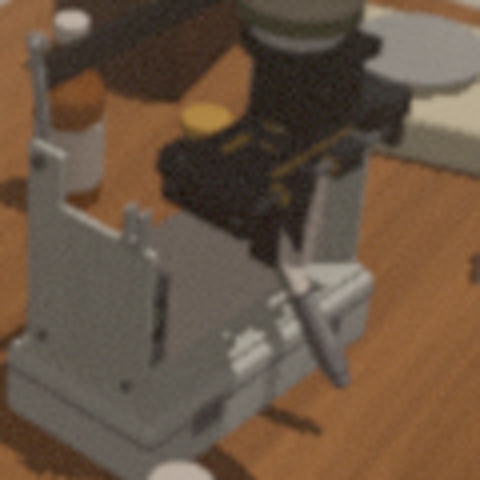

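```bash
python3 -m creep '[{"x":0,"y":0,"z":0.05,"spin":0},{"x":0,"y":0,"z":0.1,"spin":0},{"x":0,"y":0,"z":0.15,"spin":-10},{"x":0,"y":0,"z":0.15,"spin":-20},{"x":0,"y":0,"z":0.15,"spin":-30},{"x":0,"y":0,"z":0.15,"spin":-40},{"x":0,"y":0,"z":0.15,"spin":-50},{"x":0,"y":0,"z":0.15,"spin":-60},{"x":0,"y":0,"z":0.15,"spin":-70},{"x":0,"y":0,"z":0.15,"spin":-80},{"x":0,"y":0,"z":0.15,"spin":-90},{"x":0,"y":0,"z":0.15,"spin":-100}]'; python3 -m creep '[{"x":-0.01,"y":0,"z":0,"spin":-10},{"x":-0.02,"y":0,"z":0,"spin":-20},{"x":-0.03,"y":0,"z":0,"spin":-30},{"x":-0.04,"y":0,"z":0,"spin":-40},{"x":-0.05,"y":-0.005,"z":0,"spin":-50},{"x":-0.06,"y":-0.01,"z":0,"spin":-60},{"x":-0.067,"y":-0.012,"z":0,"spin":-70},{"x":-0.067,"y":-0.012,"z":0,"spin":-80},{"x":-0.067,"y":-0.012,"z":-0.03,"spin":-80},{"x":-0.067,"y":-0.012,"z":-0.067,"spin":-80},{"x":-0.067,"y":-0.012,"z":-0.067,"spin":-80},{"x":-0.067,"y":-0.012,"z":-0.067,"spin":-80}]'
cat > pen2.py <<'E'
from h import *
import sys
s=r.read_state(); p=np.array(s['ee_pos']); print('tcp carrier',(tc(p)*1000).round(1),'rot',s['eef_rot'].round(3),'w',round(s['width'],4),'f',s['ft_force'].round(1))
d=cam('side',sys.argv[1]);a,b=proj(d,p+[0,0,-.05]).astype(int)
w=cloud(d)-p; hsv=cv2.cvtColor(d['pixels'],cv2.COLOR_BGR2HSV)
q=np.stack([w@X,w@Y,w[...,2]],-1); m=(np.abs(q[...,1])<.02)&(np.abs(q[...,0])<.12)&(q[...,2]>-.14)&(q[...,2]<-.035)&(hsv[...,1]<80)
P=q[m]; o=np.argsort(P[:,2]); print((P[o][::max(1,len(P)//14)]*1000).round().tolist())
a=min(max(a,75),485); b=min(max(b,75),345)
cv2.imwrite('pics/c_'+sys.argv[1],cv2.resize(d['pixels'][b-75:b+75,a-75:a+75],None,fx=4,fy=4,interpolation=cv2.INTER_CUBIC))
E
python3 pen2.py s5.png
```

```text
time: 12.4
ee_pos: [0.4371, -0.194, 0.2986]
eef_rot: [0.984, -0.178, 0.0, 0.0]
ft_force: [-0.7, 0.3, 0.1]
width: 0.0161
time: 13.9
ee_pos: [0.3707, -0.2062, 0.2329]
eef_rot: [-0.641, 0.767, -0.001, 0.0]
ft_force: [0.3, 0.6, -0.4]
width: 0.0162
tcp carrier [-103.2  -44.5  232.9] rot [-0.641  0.767 -0.001  0.   ] w 0.0162 f [ 0.3  0.6 -0.4]
[[83.0, 12.0, -140.0], [81.0, 7.0, -131.0], [87.0, 1.0, -119.0], [69.0, 1.0, -107.0], [103.0, -18.0, -100.0], [82.0, 1.0, -95.0], [106.0, -10.0, -91.0], [103.0, -16.0, -88.0], [90.0, -18.0, -87.0], [102.0, 18.0, -86.0], [83.0, -4.0, -84.0], [42.0, 8.0, -76.0], [47.0, -1.0, -62.0], [25.0, 7.0, -52.0], [9.0, 9.0, -40.0]]
```

View pics/c_s5.png

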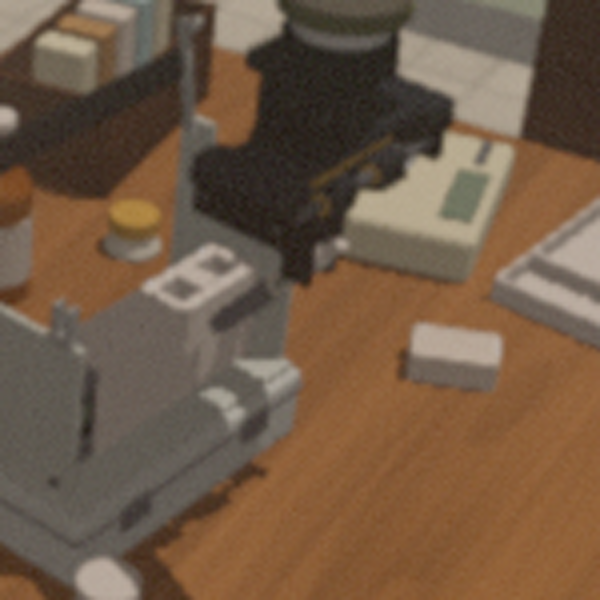

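```bash
python3 -m creep '[{"x":0.01,"y":-0.0015,"z":0,"spin":0},{"x":0.018,"y":-0.003,"z":0,"spin":0},{"x":0.025,"y":-0.004,"z":0,"spin":0},{"x":0.032,"y":-0.005,"z":0,"spin":0},{"x":0.039,"y":-0.006,"z":0,"spin":0},{"x":0.046,"y":-0.007,"z":0,"spin":0},{"x":0.053,"y":-0.008,"z":0,"spin":0},{"x":0.06,"y":-0.009,"z":0,"spin":0},{"x":0.067,"y":-0.0105,"z":0,"spin":0},{"x":0.074,"y":-0.0115,"z":0,"spin":0},{"x":0.074,"y":-0.0115,"z":0,"spin":0},{"x":0.074,"y":-0.0115,"z":0,"spin":0}]'; python3 -m creep '[{"x":-0.01,"y":0.0015,"z":0.03,"spin":0},{"x":-0.01,"y":0.0015,"z":0.07,"spin":0},{"x":-0.01,"y":0.0015,"z":0.07,"spin":0},{"x":-0.01,"y":0.0015,"z":0.07,"spin":0}]';python3 pen2.py s6.png
```

```text
time: 15.45
ee_pos: [0.4441, -0.2175, 0.2315]
eef_rot: [-0.641, 0.767, 0.0, -0.0]
ft_force: [-0.8, 0.1, 0.3]
width: 0.0161
time: 15.95
ee_pos: [0.4338, -0.216, 0.3011]
eef_rot: [-0.641, 0.767, 0.0, -0.0]
ft_force: [0.0, -0.6, -1.6]
width: 0.0162
tcp carrier [-39.3 -44.4 301.1] rot [-0.641  0.767  0.    -0.   ] w 0.0162 f [ 0.  -0.6 -1.6]
[[-7.0, 5.0, -129.0], [-4.0, 8.0, -119.0], [-9.0, -4.0, -112.0], [3.0, 10.0, -104.0], [-3.0, 9.0, -99.0], [-12.0, 8.0, -92.0], [-5.0, 9.0, -85.0], [-1.0, 9.0, -80.0], [2.0, 6.0, -73.0], [-12.0, -1.0, -67.0], [-4.0, 8.0, -60.0], [-13.0, -3.0, -55.0], [-11.0, 5.0, -49.0], [-11.0, 6.0, -42.0], [-7.0, 11.0, -36.0]]
```

View pics/c_s6.png

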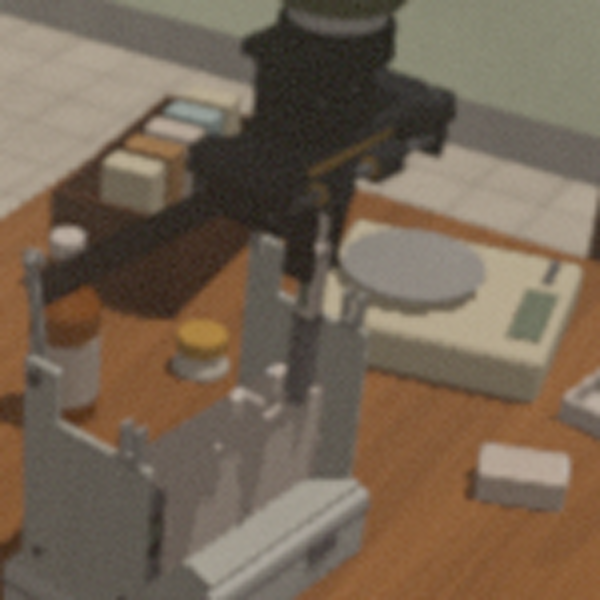

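```bash
python3 -m creep '[{"x":0.02,"y":-0.003,"z":0,"spin":0},{"x":0.0415,"y":-0.0065,"z":0,"spin":0},{"x":0.0415,"y":-0.0065,"z":0,"spin":0},{"x":0.0415,"y":-0.0065,"z":0,"spin":0},{"x":0.0415,"y":-0.0065,"z":-0.015,"spin":0},{"x":0.0415,"y":-0.0065,"z":-0.025,"spin":0},{"x":0.0415,"y":-0.0065,"z":-0.035,"spin":0},{"x":0.0415,"y":-0.0065,"z":-0.045,"spin":0},{"x":0.0415,"y":-0.0065,"z":-0.055,"spin":0},{"x":0.0415,"y":-0.0065,"z":-0.055,"spin":0}]';python3 pen2.py s7.png
```

```text
time: 17.25
ee_pos: [0.4752, -0.2224, 0.2457]
eef_rot: [-0.641, 0.767, 0.001, -0.0]
ft_force: [-0.3, -0.8, -0.8]
width: 0.0156
tcp carrier [  2.6 -44.3 245.7] rot [-0.641  0.767  0.001 -0.   ] w 0.0156 f [-0.3 -0.8 -0.8]
[[-23.0, -6.0, -140.0], [-25.0, -16.0, -130.0], [-22.0, -14.0, -123.0], [-23.0, -15.0, -112.0], [-25.0, -8.0, -105.0], [8.0, 8.0, -102.0], [-19.0, -0.0, -100.0], [16.0, 16.0, -99.0], [2.0, 20.0, -97.0], [-11.0, -5.0, -89.0], [1.0, 5.0, -80.0], [-10.0, 10.0, -69.0], [-8.0, 10.0, -56.0], [-12.0, 7.0, -50.0], [-6.0, 9.0, -38.0]]
```

View pics/c_s7.png

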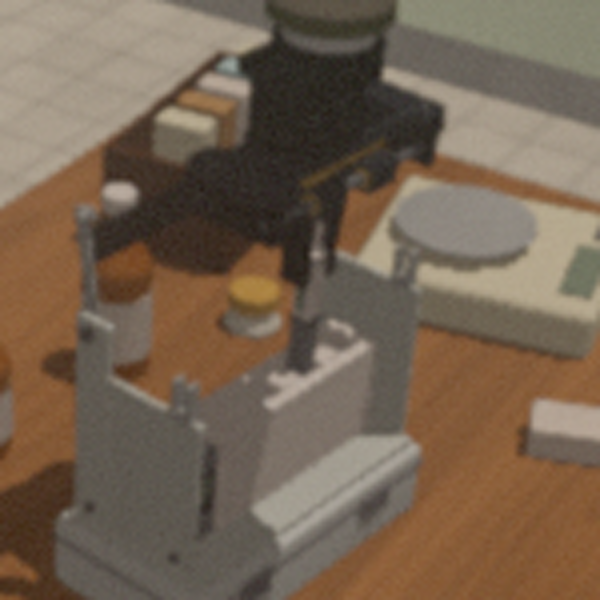

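```bash
python3 -m creep '[{"x":0,"y":0,"z":-0.01,"spin":0},{"x":0,"y":0,"z":-0.02,"spin":0},{"x":0,"y":0,"z":-0.03,"spin":0},{"x":0,"y":0,"z":-0.038,"spin":0},{"x":0,"y":0,"z":-0.043,"spin":0},{"x":0,"y":0,"z":-0.043,"spin":0}]'; python3 -m creep '[{"x":0,"y":0,"z":0,"spin":0},{"x":0,"y":0,"z":0,"spin":0},{"x":0,"y":0,"z":0,"spin":0},{"x":0,"y":0,"z":0,"spin":0},{"x":0,"y":0,"z":0.03,"spin":0},{"x":0,"y":0,"z":0.08,"spin":0},{"x":0,"y":0,"z":0.13,"spin":0},{"x":0,"y":0,"z":0.18,"spin":0},{"x":0,"y":0,"z":0.18,"spin":0}]' 0.034
cat > chk.py <<'E'
from h import *
c=cam('side'); q=tc(cloud(c))*1000
for i,y in enumerate((-88,-44,0,44)):
    m=(np.abs(q[...,0])<24)&(np.abs(q[...,1]-y)<20)&(q[...,2]>153)&(q[...,2]<232)
    P=q[m]
    if len(P)<6: print('cell',i+1,'none',len(P)); continue
    lo=P[P[:,2]<180]; hi=P[P[:,2]>200]
    print('cell',i+1,len(P),'top',np.percentile(P[:,2],97).round(1),'lo',lo.mean(0).round(1) if len(lo) else '','hi',hi.mean(0).round(1) if len(hi) else '')
E
python3 chk.py; python3 meas.py
```

```text
time: 18.05
ee_pos: [0.4755, -0.2225, 0.2033]
eef_rot: [-0.641, 0.767, 0.0, -0.0]
ft_force: [-0.7, 0.2, -0.0]
width: 0.0159
time: 19.18
ee_pos: [0.4768, -0.2226, 0.3874]
eef_rot: [-0.641, 0.767, -0.003, 0.001]
ft_force: [0.6, 0.2, -0.5]
width: 0.0341
cell 1 none 0
cell 2 124 top 214.0 lo [  0.9 -40.  166.9] hi [  4.2 -41.8 209.6]
cell 3 none 0
cell 4 none 0
pen [148 161   7  48 255] mid [0.6106 0.3681] len 0.149 ang of button dir -176.4 z 0.0185 grip [0.5727 0.3657]
```

```bash
python3 -m creep '[{"x":0.01,"y":0.05,"z":0,"spin":3},{"x":0.02,"y":0.1,"z":0,"spin":6},{"x":0.03,"y":0.155,"z":0,"spin":9},{"x":0.04,"y":0.21,"z":0,"spin":12.5},{"x":0.05,"y":0.265,"z":0,"spin":12.5},{"x":0.06,"y":0.32,"z":0,"spin":12.5},{"x":0.07,"y":0.38,"z":0,"spin":12.5},{"x":0.08,"y":0.44,"z":-0.02,"spin":12.5},{"x":0.09,"y":0.5,"z":-0.04,"spin":12.5},{"x":0.0965,"y":0.55,"z":-0.08,"spin":12.5},{"x":0.0965,"y":0.588,"z":-0.12,"spin":12.5},{"x":0.0965,"y":0.588,"z":-0.17,"spin":12.5}]' 0.05 3; python3 -m creep '[{"x":0,"y":0,"z":-0.05,"spin":0},{"x":0,"y":0,"z":-0.09,"spin":0},{"x":0,"y":0,"z":-0.12,"spin":0},{"x":0,"y":0,"z":-0.12,"spin":0},{"x":0,"y":0,"z":-0.12,"spin":0},{"x":0,"y":0,"z":-0.12,"spin":0}]'
python3 - <<'E'
from h import *
s=r.read_state(); print(s['ee_pos'],s['eef_rot'])
c=cam('side'); w=cloud(c); hsv=cv2.cvtColor(c['pixels'],cv2.COLOR_BGR2HSV)
m=(np.abs(w[...,0]-.61)<.1)&(np.abs(w[...,1]-.367)<.03)&(w[...,2]>.008)&(w[...,2]<.03)&(hsv[...,1]<100)
P=w[m]; print(len(P),P[:,:2].mean(0),P.min(0),P.max(0))
for x in(.55,.58,.61,.64): k=np.abs(P[:,0]-x)<.012; print(x,P[k].mean(0).round(4),P[k].min(0).round(4),P[k].max(0).round(4))
E
```

```text
time: 20.78
ee_pos: [0.5691, 0.3698, 0.2103]
eef_rot: [0.723, -0.69, -0.001, 0.001]
ft_force: [0.1, 0.2, 0.1]
width: 0.0498
time: 21.52
ee_pos: [0.5726, 0.366, 0.0951]
eef_rot: [0.721, -0.693, 0.0, -0.001]
ft_force: [0.5, -0.5, 0.5]
width: 0.0499
[0.57255297 0.36603822 0.09509857] [ 7.21112289e-01 -6.92817462e-01  2.35506915e-04 -9.87520844e-04]
253 [0.58059472 0.37111214] [0.53230873 0.35857716 0.00809801] [0.64094717 0.38053615 0.02293988]
0.55 [0.5518 0.3685 0.0145] [0.5386 0.3586 0.0081] [0.5617 0.3755 0.0199]
0.58 [0.5794 0.3712 0.0172] [0.5682 0.3604 0.0089] [0.5919 0.3791 0.0225]
0.61 [0.6092 0.3768 0.0156] [0.598  0.3721 0.0081] [0.621  0.3805 0.0215]
0.64 [0.6333 0.3713 0.0175] [0.6285 0.3644 0.0099] [0.6409 0.3795 0.02  ]
```

```bash
python3 -m creep '[{"x":0,"y":0,"z":-0.03,"spin":0},{"x":0,"y":0,"z":-0.05,"spin":0},{"x":0,"y":0,"z":-0.063,"spin":0},{"x":0,"y":0,"z":-0.063,"spin":0},{"x":0,"y":0,"z":-0.063,"spin":0}]' 0.05 3;  python3 -m creep '[{"x":0,"y":0,"z":0,"spin":0},{"x":0,"y":0,"z":0,"spin":0},{"x":0,"y":0,"z":0,"spin":0},{"x":0,"y":0,"z":0,"spin":0},{"x":0,"y":0,"z":0,"spin":0},{"x":0,"y":0,"z":0.02,"spin":0},{"x":0,"y":0,"z":0.05,"spin":0},{"x":0,"y":0,"z":0.1,"spin":0},{"x":0,"y":0,"z":0.15,"spin":0},{"x":0,"y":0,"z":0.15,"spin":0}]' 0.0 5; python3 pen.py
```

```text
time: 22.2
ee_pos: [0.5723, 0.3658, 0.0311]
eef_rot: [0.721, -0.693, 0.0, -0.0]
ft_force: [-0.1, 0.4, 0.5]
width: 0.0499
time: 23.45
ee_pos: [0.5732, 0.3674, 0.1869]
eef_rot: [0.721, -0.693, 0.001, -0.004]
ft_force: [0.4, 0.2, -0.2]
width: 0.016
tcp [0.5732 0.3674 0.1869] w 0.016
side 118
[[-39.0, 2.0, -17.0], [-37.0, -2.0, -25.0], [-33.0, 2.0, -18.0], [-30.0, 5.0, -20.0], [-25.0, 3.0, -16.0], [-21.0, 1.0, -14.0], [-18.0, 8.0, -16.0], [-16.0, 2.0, -13.0], [-15.0, 7.0, -16.0], [-12.0, 7.0, -14.0], [-11.0, 2.0, -10.0], [-5.0, 3.0, -15.0], [3.0, -4.0, -14.0], [34.0, 9.0, -24.0]]
top 0
```

```bash
python3 -m creep '[{"x":-0.01,"y":-0.02,"z":0.05,"spin":10},{"x":-0.02,"y":-0.05,"z":0.1,"spin":20},{"x":-0.04,"y":-0.08,"z":0.15,"spin":30},{"x":-0.06,"y":-0.12,"z":0.2,"spin":40},{"x":-0.07,"y":-0.16,"z":0.2,"spin":50},{"x":-0.08,"y":-0.2,"z":0.2,"spin":60},{"x":-0.09,"y":-0.25,"z":0.2,"spin":70},{"x":-0.1,"y":-0.3,"z":0.2,"spin":80},{"x":-0.11,"y":-0.35,"z":0.2,"spin":90},{"x":-0.12,"y":-0.4,"z":0.2,"spin":100},{"x":-0.138,"y":-0.45,"z":0.2,"spin":110},{"x":-0.138,"y":-0.5,"z":0.2,"spin":120}]'; python3 -m creep '[{"x":0,"y":-0.026,"z":0,"spin":10},{"x":0,"y":-0.026,"z":0,"spin":20},{"x":0,"y":-0.026,"z":0,"spin":30},{"x":0,"y":-0.026,"z":0,"spin":40},{"x":0,"y":-0.026,"z":0,"spin":47.5},{"x":0,"y":-0.026,"z":-0.05,"spin":47.5},{"x":0,"y":-0.026,"z":-0.1,"spin":47.5},{"x":0,"y":-0.026,"z":-0.15,"spin":47.5},{"x":0,"y":-0.026,"z":-0.18,"spin":47.5},{"x":0,"y":-0.026,"z":-0.18,"spin":47.5},{"x":0,"y":-0.026,"z":-0.18,"spin":47.5}]'; python3 pen2.py s8.png
```

```text
time: 25.05
ee_pos: [0.4387, -0.0998, 0.3803]
eef_rot: [0.984, 0.176, -0.001, 0.001]
ft_force: [1.2, -0.9, -0.3]
width: 0.0159
time: 26.42
ee_pos: [0.4401, -0.1248, 0.2015]
eef_rot: [0.832, 0.555, -0.0, 0.001]
ft_force: [0.7, -0.6, 0.3]
width: 0.016
tcp carrier [-47.2  46.6 201.5] rot [ 0.832  0.555 -0.     0.001] w 0.016 f [ 0.7 -0.6  0.3]
[[28.0, -1.0, -140.0], [25.0, 15.0, -137.0], [4.0, 9.0, -136.0], [26.0, 14.0, -134.0], [26.0, -11.0, -130.0], [30.0, 20.0, -119.0], [26.0, 17.0, -107.0], [31.0, 16.0, -96.0], [27.0, 9.0, -84.0], [26.0, -10.0, -73.0], [60.0, -11.0, -66.0], [57.0, -3.0, -61.0], [29.0, 17.0, -57.0], [53.0, 11.0, -55.0]]
```

```bash
python3 -m creep '[{"x":-0.003,"y":-0.012,"z":0,"spin":7},{"x":-0.0055,"y":-0.024,"z":0,"spin":13.7},{"x":-0.0055,"y":-0.036,"z":0,"spin":13.7},{"x":-0.0055,"y":-0.036,"z":0,"spin":13.7},{"x":-0.0055,"y":-0.036,"z":0,"spin":13.7}]'; python3 -c "
from h import *
s=r.read_state();q=s['eef_rot'];print((tc(np.array(s['ee_pos']))*1000).round(1),np.degrees(2*np.arctan2(q[1],q[0])))"
```

```text
time: 27.1
ee_pos: [0.4344, -0.1604, 0.2008]
eef_rot: [0.76, 0.65, -0.0, 0.001]
ft_force: [-0.6, 0.1, -0.8]
width: 0.016
[-47.3  10.6 200.8] 81.10960668085491
```

```bash
python3 -m creep '[{"x":0,"y":0,"z":-0.01,"spin":0},{"x":0,"y":0,"z":-0.02,"spin":0},{"x":0,"y":0,"z":-0.026,"spin":0},{"x":0,"y":0,"z":-0.03,"spin":0},{"x":0,"y":0,"z":-0.034,"spin":0},{"x":0,"y":0,"z":-0.038,"spin":0},{"x":0,"y":0,"z":-0.042,"spin":0},{"x":0,"y":0,"z":-0.046,"spin":0},{"x":0,"y":0,"z":-0.05,"spin":0},{"x":0,"y":0,"z":-0.054,"spin":0},{"x":0,"y":0,"z":-0.058,"spin":0},{"x":0,"y":0,"z":-0.058,"spin":0}]'; python3 pen2.py s9.png
python3 - <<'E'
from h import *
p=np.array(r.read_state()['ee_pos'])
d=cam('side'); w=cloud(d)-p; hsv=cv2.cvtColor(d['pixels'],cv2.COLOR_BGR2HSV)
q=np.stack([w@X,w@Y,w[...,2]],-1); m=(np.abs(q[...,1])<.02)&(q[...,0]<-.02)&(q[...,0]>-.14)&(q[...,2]>-.13)&(q[...,2]<.02)&(hsv[...,1]<80)
P=q[m]; o=np.argsort(P[:,0]); print('pen',(P[o][::max(1,len(P)//10)]*1000).round().tolist())
E
```

```text
time: 28.6
ee_pos: [0.4338, -0.1607, 0.1421]
eef_rot: [0.759, 0.651, -0.001, 0.0]
ft_force: [-0.8, 1.1, -0.6]
width: 0.0156
tcp carrier [-47.8  10.2 142.1] rot [ 0.759  0.651 -0.001  0.   ] w 0.0156 f [-0.8  1.1 -0.6]
[[-9.0, 19.0, -139.0], [-12.0, -16.0, -120.0], [-12.0, 13.0, -104.0], [-70.0, 2.0, -91.0], [-8.0, -8.0, -85.0], [-61.0, 11.0, -80.0], [-1.0, 4.0, -78.0], [13.0, -5.0, -76.0], [1.0, -13.0, -74.0], [23.0, 11.0, -69.0], [-53.0, 12.0, -63.0], [-49.0, 7.0, -57.0], [28.0, 12.0, -49.0], [-35.0, -4.0, -43.0], [30.0, 7.0, -35.0]]
pen [[-79.0, 4.0, -96.0], [-71.0, 10.0, -79.0], [-64.0, 8.0, -88.0], [-58.0, 7.0, -77.0], [-52.0, 1.0, -62.0], [-46.0, 6.0, -70.0], [-42.0, 6.0, -65.0], [-37.0, 7.0, -47.0], [-32.0, 10.0, -47.0], [-26.0, 4.0, -33.0], [-21.0, 7.0, -33.0]]
```

```bash
python3 -m creep '[{"x":-0.01,"y":0,"z":0.05,"spin":0},{"x":-0.03,"y":0,"z":0.1,"spin":0},{"x":-0.05,"y":-0.003,"z":0.15,"spin":-10},{"x":-0.06,"y":-0.005,"z":0.15,"spin":-20},{"x":-0.06,"y":-0.005,"z":0.15,"spin":-30},{"x":-0.06,"y":-0.005,"z":0.15,"spin":-40},{"x":-0.06,"y":-0.005,"z":0.15,"spin":-50},{"x":-0.06,"y":-0.005,"z":0.15,"spin":-60},{"x":-0.06,"y":-0.005,"z":0.15,"spin":-70},{"x":-0.06,"y":-0.005,"z":0.15,"spin":-80},{"x":-0.06,"y":-0.005,"z":0.15,"spin":-90},{"x":-0.06,"y":-0.005,"z":0.15,"spin":-100}]'; python3 -m creep '[{"x":0,"y":0,"z":0,"spin":-10},{"x":0,"y":0,"z":0,"spin":-20},{"x":0,"y":0,"z":0,"spin":-30},{"x":0,"y":0,"z":0,"spin":-40},{"x":0,"y":0,"z":0,"spin":-50},{"x":0,"y":0,"z":0,"spin":-60},{"x":0,"y":0,"z":0,"spin":-70},{"x":0,"y":0,"z":0,"spin":-80},{"x":0,"y":0,"z":0,"spin":-80},{"x":0,"y":0,"z":0,"spin":-80}]';  python3 pen2.py s10.png; python3 -c "
from h import *
s=r.read_state();q=s['eef_rot'];print(np.degrees(2*np.arctan2(q[1],q[0])))"
```

```text
time: 30.2
ee_pos: [0.3743, -0.1656, 0.2925]
eef_rot: [0.986, -0.166, -0.001, 0.0]
ft_force: [-0.1, -0.9, -0.3]
width: 0.016
time: 31.45
ee_pos: [0.3742, -0.1657, 0.2925]
eef_rot: [-0.652, 0.758, 0.0, 0.0]
ft_force: [-0.6, 0.3, -0.1]
width: 0.0162
tcp carrier [-105.9   -4.   292.5] rot [-0.652  0.758  0.     0.   ] w 0.0162 f [-0.6  0.3 -0.1]
[[66.0, 9.0, -103.0], [70.0, 5.0, -96.0], [64.0, 8.0, -89.0], [53.0, 10.0, -86.0], [54.0, 9.0, -80.0], [41.0, 9.0, -75.0], [47.0, 11.0, -70.0], [51.0, 2.0, -66.0], [40.0, 7.0, -62.0], [33.0, 8.0, -59.0], [19.0, -2.0, -54.0], [18.0, 8.0, -49.0], [25.0, 8.0, -46.0], [16.0, 8.0, -42.0], [20.0, 7.0, -38.0]]
261.3745492460047
```

```bash
python3 -m creep '[{"x":0,"y":0,"z":-0.03,"spin":0},{"x":0,"y":0,"z":-0.06,"spin":0},{"x":0,"y":0,"z":-0.065,"spin":0},{"x":0.008,"y":-0.001,"z":-0.065,"spin":0},{"x":0.016,"y":-0.0025,"z":-0.065,"spin":0},{"x":0.023,"y":-0.0035,"z":-0.065,"spin":0},{"x":0.03,"y":-0.0045,"z":-0.065,"spin":0},{"x":0.037,"y":-0.006,"z":-0.065,"spin":0},{"x":0.044,"y":-0.007,"z":-0.065,"spin":0}]'; python3 -m creep '[{"x":0.007,"y":-0.001,"z":0,"spin":0},{"x":0.014,"y":-0.002,"z":0,"spin":0},{"x":0.021,"y":-0.003,"z":0,"spin":0},{"x":0.027,"y":-0.004,"z":0,"spin":0},{"x":0.032,"y":-0.005,"z":0,"spin":0},{"x":0.032,"y":-0.005,"z":0,"spin":0},{"x":0.032,"y":-0.005,"z":0,"spin":0},{"x":0.022,"y":-0.003,"z":0.03,"spin":0},{"x":0.022,"y":-0.003,"z":0.075,"spin":0},{"x":0.022,"y":-0.003,"z":0.075,"spin":0},{"x":0.022,"y":-0.003,"z":0.075,"spin":0}]';  python3 pen2.py s11.png
```

```text
time: 32.62
ee_pos: [0.4149, -0.1721, 0.2295]
eef_rot: [-0.65, 0.76, -0.001, 0.001]
ft_force: [-1.3, -0.6, -0.9]
width: 0.0158
time: 34.0
ee_pos: [0.4364, -0.1743, 0.3036]
eef_rot: [-0.651, 0.759, -0.001, 0.001]
ft_force: [-0.2, 0.7, -1.0]
width: 0.0158
tcp carrier [-43.1  -2.8 303.6] rot [-0.651  0.759 -0.001  0.001] w 0.0158 f [-0.2  0.7 -1. ]
[[23.0, 4.0, -128.0], [12.0, 0.0, -118.0], [17.0, 8.0, -110.0], [11.0, 4.0, -103.0], [4.0, -1.0, -95.0], [8.0, 9.0, -89.0], [9.0, 8.0, -83.0], [1.0, 1.0, -77.0], [5.0, 10.0, -72.0], [7.0, 9.0, -66.0], [-2.0, -0.0, -60.0], [-5.0, 8.0, -55.0], [-2.0, 10.0, -50.0], [-1.0, 9.0, -44.0], [7.0, 4.0, -41.0], [108.0, 18.0, -35.0]]
```

```bash
python3 -m creep '[{"x":-0.016,"y":0.002,"z":0,"spin":0},{"x":-0.016,"y":0.002,"z":-0.04,"spin":0},{"x":-0.016,"y":0.002,"z":-0.075,"spin":0},{"x":-0.016,"y":0.002,"z":-0.075,"spin":0},{"x":-0.008,"y":0.001,"z":-0.075,"spin":0},{"x":0,"y":0,"z":-0.075,"spin":0},{"x":0.006,"y":-0.001,"z":-0.075,"spin":0},{"x":0.012,"y":-0.002,"z":-0.075,"spin":0},{"x":0.016,"y":-0.0025,"z":-0.075,"spin":0},{"x":0.016,"y":-0.0025,"z":-0.075,"spin":0},{"x":0.016,"y":-0.0025,"z":-0.075,"spin":0}]'; python3 -m creep '[{"x":-0.015,"y":0.002,"z":0.02,"spin":0},{"x":-0.015,"y":0.002,"z":0.075,"spin":0},{"x":-0.015,"y":0.002,"z":0.075,"spin":0},{"x":-0.015,"y":0.002,"z":0.075,"spin":0}]'; python3 pen2.py s12.png
```

```text
time: 35.42
ee_pos: [0.429, -0.1676, 0.2396]
eef_rot: [-0.651, 0.759, -0.011, 0.007]
ft_force: [0.3, 0.4, -0.3]
width: 0.0157
time: 35.92
ee_pos: [0.414, -0.1655, 0.3141]
eef_rot: [-0.651, 0.759, -0.011, 0.007]
ft_force: [-0.9, -0.6, 0.1]
width: 0.0158
tcp carrier [-66.7   2.4 314.1] rot [-0.651  0.759 -0.011  0.007] w 0.0158 f [-0.9 -0.6  0.1]
[[16.0, 2.0, -126.0], [12.0, 8.0, -115.0], [26.0, 6.0, -109.0], [19.0, 5.0, -103.0], [8.0, -5.0, -96.0], [17.0, 6.0, -92.0], [14.0, 7.0, -84.0], [4.0, 7.0, -79.0], [15.0, 7.0, -72.0], [-1.0, 10.0, -67.0], [10.0, 10.0, -59.0], [6.0, 12.0, -54.0], [-2.0, 6.0, -49.0], [4.0, 7.0, -43.0], [-6.0, 8.0, -38.0]]
```

```bash
python3 -c "
from h import *
s=r.read_state();print(s['joint_positions'].round(3))"; python3 -m creep '[{"x":0.01,"y":0,"z":0.01,"spin":0},{"x":0.02,"y":-0.003,"z":0.01,"spin":0},{"x":0.02,"y":-0.003,"z":0.01,"spin":0}]';python3 -c "
from h import *
s=r.read_state();print(s['joint_positions'].round(3))"
```

```text
[ 2.026 -0.481 -1.307  1.765 -0.475  1.496 -0.947]
time: 36.35
ee_pos: [0.4339, -0.1685, 0.3238]
eef_rot: [-0.651, 0.759, -0.011, 0.007]
ft_force: [-0.9, -0.4, -0.7]
width: 0.0161
[ 2.103 -0.468 -1.388  1.704 -0.471  1.511 -0.969]
```

```bash
J(){ python3 -c "
from h import *
s=r.read_state();print('J',s['joint_positions'].round(2))"; }; python3 -m creep '[{"x":0,"y":0.03,"z":0.04,"spin":0},{"x":0,"y":0.06,"z":0.08,"spin":0},{"x":0.02,"y":0.1,"z":0.1,"spin":0},{"x":0.05,"y":0.14,"z":0.1,"spin":0},{"x":0.08,"y":0.18,"z":0.1,"spin":0},{"x":0.11,"y":0.22,"z":0.1,"spin":0},{"x":0.14,"y":0.24,"z":0.1,"spin":0},{"x":0.17,"y":0.25,"z":0.1,"spin":0},{"x":0.2,"y":0.25,"z":0.1,"spin":0},{"x":0.2,"y":0.25,"z":0.1,"spin":0}]'; J;  python3 -m creep '[{"x":0,"y":0,"z":0,"spin":10},{"x":0,"y":0,"z":0,"spin":20},{"x":0,"y":0,"z":0,"spin":30},{"x":0,"y":0,"z":0,"spin":40},{"x":0,"y":0,"z":0,"spin":50},{"x":0,"y":0,"z":0,"spin":60}]'; J
```

```text
time: 37.6
ee_pos: [0.5159, 0.0646, 0.4295]
eef_rot: [-0.65, 0.759, -0.027, 0.031]
ft_force: [-0.9, -0.3, -0.2]
width: 0.0159
J [ 1.83 -0.5  -1.47  1.41 -0.53  1.68 -1.46]
time: 38.35
ee_pos: [0.5079, 0.0641, 0.4299]
eef_rot: [0.943, -0.33, 0.011, -0.041]
ft_force: [-0.7, 0.2, -0.3]
width: 0.0157
J [ 1.88 -0.5  -1.47  1.41 -0.59  1.74 -0.37]
```

```bash
J(){ python3 -c "
from h import *
s=r.read_state();print('J',s['joint_positions'].round(2))"; }; python3 -m creep '[{"x":0.04,"y":0.02,"z":-0.02,"spin":0},{"x":0.08,"y":0.04,"z":-0.04,"spin":0},{"x":0.12,"y":0.06,"z":-0.06,"spin":0},{"x":0.14,"y":0.08,"z":-0.08,"spin":0},{"x":0.14,"y":0.1,"z":-0.1,"spin":0},{"x":0.14,"y":0.1,"z":-0.1,"spin":0}]'; J; python3 -m creep '[{"x":0,"y":-0.04,"z":0,"spin":0},{"x":0,"y":-0.08,"z":0,"spin":0},{"x":0,"y":-0.12,"z":0,"spin":0},{"x":0,"y":-0.16,"z":0,"spin":0}]'; J
```

```text
time: 39.1
ee_pos: [0.5091, 0.1279, 0.3622]
eef_rot: [0.941, -0.332, 0.034, -0.055]
ft_force: [0.2, 0.9, 0.4]
width: 0.016
J [ 1.67 -0.5  -1.47  1.57 -0.6   1.53 -0.49]
time: 39.6
ee_pos: [0.5094, -0.0339, 0.363]
eef_rot: [0.941, -0.332, 0.035, -0.056]
ft_force: [0.0, 0.1, -0.4]
width: 0.0157
J [ 1.97 -0.46 -1.46  1.59 -0.58  1.56 -0.18]
```

```bash
cat > J.sh <<'E'
python3 -c "
from h import *
s=r.read_state();q=s['eef_rot'];print('J',s['joint_positions'].round(2),'psi',np.degrees(2*np.arctan2(q[1],q[0])).round(1))"
E
python3 -m creep '[{"x":-0.03,"y":0,"z":0,"spin":0},{"x":-0.06,"y":0,"z":0,"spin":0},{"x":-0.09,"y":-0.03,"z":0,"spin":0},{"x":-0.12,"y":-0.06,"z":0,"spin":0},{"x":-0.12,"y":-0.1,"z":0,"spin":0},{"x":-0.12,"y":-0.13,"z":0,"spin":0}]'; bash J.sh; python3 -m creep '[{"x":0,"y":0,"z":0,"spin":10},{"x":0,"y":0,"z":0,"spin":20},{"x":0,"y":0,"z":0,"spin":30},{"x":0,"y":0,"z":0,"spin":40},{"x":0,"y":0,"z":0,"spin":50},{"x":0,"y":0,"z":0,"spin":60},{"x":0,"y":0,"z":0,"spin":70},{"x":0,"y":0,"z":0,"spin":80},{"x":0,"y":0,"z":0,"spin":90},{"x":0,"y":0,"z":0,"spin":100},{"x":0,"y":0,"z":0,"spin":110},{"x":0,"y":0,"z":0,"spin":120}]'; bash J.sh
```

```text
time: 40.35
ee_pos: [0.3891, -0.1645, 0.3628]
eef_rot: [0.941, -0.333, 0.035, -0.055]
ft_force: [-0.1, -0.4, -0.0]
width: 0.0159
J [ 1.69 -0.32 -1.02  1.75 -0.4   1.54  0.02] psi -39.0
time: 41.85
ee_pos: [0.3895, -0.1632, 0.3626]
eef_rot: [0.756, 0.651, -0.031, -0.058]
ft_force: [-0.7, 0.5, 0.0]
width: 0.0157
J [ 1.4  -0.03 -1.06  1.63 -0.03  1.66  1.76] psi 81.4
```

```bash
python3 -m creep '[{"x":0.0,"y":0.04,"z":0,"spin":5},{"x":0.0,"y":0.08,"z":0,"spin":10},{"x":0.02,"y":0.12,"z":0,"spin":15},{"x":0.06,"y":0.163,"z":0,"spin":21},{"x":0.11,"y":0.163,"z":0,"spin":21},{"x":0.16,"y":0.163,"z":0,"spin":21},{"x":0.21,"y":0.163,"z":0,"spin":21},{"x":0.26,"y":0.163,"z":0,"spin":21},{"x":0.31,"y":0.163,"z":0,"spin":21},{"x":0.36,"y":0.163,"z":0,"spin":21},{"x":0.38,"y":0.163,"z":0,"spin":21},{"x":0.38,"y":0.163,"z":0,"spin":21}]'; bash J.sh;  python3 pen2.py s13.png; cat >> J.sh <<'E'
python3 -c "
from h import *
from scipy.spatial.transform import Rotation as Q
print('toolz',Q.from_quat(r.read_state()['eef_rot']).as_matrix()[:,2].round(3))"
E
bash J.sh
```

```text
time: 43.35
ee_pos: [0.7705, 0.0017, 0.3603]
eef_rot: [0.627, 0.776, -0.042, -0.051]
ft_force: [-0.5, -0.1, -0.0]
width: 0.0157
J [ 0.12  0.93 -0.82  0.39  0.65  2.06  1.59] psi 102.1
tcp carrier [259.7 222.8 360.3] rot [ 0.627  0.776 -0.042 -0.051] w 0.0157 f [-0.5 -0.1 -0. ]
[[-34.0, -5.0, -126.0], [-41.0, -10.0, -116.0], [-40.0, -5.0, -108.0], [-36.0, 2.0, -100.0], [-29.0, -1.0, -95.0], [-26.0, 3.0, -89.0], [-29.0, 5.0, -84.0], [-19.0, 3.0, -76.0], [-29.0, 0.0, -70.0], [-22.0, -2.0, -65.0], [-16.0, 2.0, -60.0], [-18.0, 7.0, -54.0], [-19.0, -3.0, -49.0], [-4.0, 7.0, -42.0], [-10.0, 5.0, -37.0]]
J [ 0.12  0.92 -0.82  0.39  0.65  2.06  1.59] psi 102.1
toolz [-0.132  0.    -0.991]
```

View pics/s13.png

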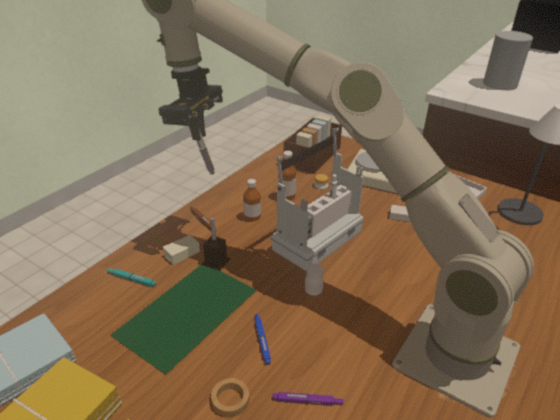

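```bash
python3 -m creep '[{"x":0.02,"y":0,"z":0,"spin":0},{"x":0.04,"y":0,"z":0,"spin":0},{"x":0.04,"y":0,"z":0,"spin":0}]'; bash J.sh; python3 -m creep '[{"x":0.02,"y":0,"z":0,"spin":0},{"x":0.04,"y":0,"z":0,"spin":0},{"x":0.04,"y":0,"z":0,"spin":0}]'; bash J.sh
```

```text
time: 43.78
ee_pos: [0.7884, -0.018, 0.3401]
eef_rot: [0.642, 0.763, -0.039, -0.069]
ft_force: [-0.5, -1.3, -2.5]
width: 0.0158
J [-0.01  0.99 -0.09  0.25  0.04  2.06  1.7 ] psi 99.8
toolz [-0.155  0.03  -0.987]
time: 44.15
ee_pos: [0.8066, -0.0182, 0.3289]
eef_rot: [0.644, 0.762, -0.031, -0.06]
ft_force: [-0.1, 0.0, -0.3]
width: 0.0157
J [-0.06  1.07  0.52  0.17 -0.52  2.06  1.75] psi 99.7
toolz [-0.132  0.03  -0.991]
```

```bash
python3 -m creep '[{"x":0.02,"y":0,"z":0,"spin":0},{"x":0.04,"y":0,"z":0,"spin":0},{"x":0.06,"y":0,"z":0,"spin":0},{"x":0.06,"y":0,"z":0,"spin":0}]'; bash J.sh; python3 -m creep '[{"x":0.02,"y":0,"z":0,"spin":0},{"x":0.04,"y":0,"z":0,"spin":0},{"x":0.06,"y":0,"z":0,"spin":0},{"x":0.06,"y":0,"z":0,"spin":0}]'; bash J.sh
```

```text
time: 44.65
ee_pos: [0.8193, -0.019, 0.3183]
eef_rot: [0.645, 0.762, -0.025, -0.05]
ft_force: [-0.9, -4.1, 0.6]
width: 0.0156
J [-0.09  1.15  1.31  0.17 -1.27  2.06  1.81] psi 99.4
toolz [-0.109  0.027 -0.994]
time: 45.15
ee_pos: [0.8197, -0.0127, 0.3153]
eef_rot: [0.641, 0.765, -0.026, -0.052]
ft_force: [0.1, -0.0, -1.4]
width: 0.0158
J [-0.1   1.15  1.31  0.16 -1.27  2.06  1.81] psi 100.1
toolz [-0.113  0.027 -0.993]
```

```bash
python3 -m creep '[{"x":-0.02,"y":0,"z":0.04,"spin":0},{"x":-0.03,"y":0,"z":0.08,"spin":0},{"x":-0.03,"y":0,"z":0.1,"spin":0}]'; bash J.sh; python3 -m creep '[{"x":0,"y":0,"z":0.03,"spin":0},{"x":0,"y":0,"z":0.06,"spin":0},{"x":0,"y":0,"z":0.06,"spin":0}]'; bash J.sh
```

```text
time: 45.52
ee_pos: [0.785, -0.0194, 0.3807]
eef_rot: [0.648, 0.76, -0.02, -0.051]
ft_force: [-0.1, -0.7, -0.7]
width: 0.016
J [-0.1   0.97  0.57  0.26 -0.54  2.06  1.77] psi 99.1
toolz [-0.103  0.036 -0.994]
time: 45.9
ee_pos: [0.7647, -0.0174, 0.4269]
eef_rot: [0.647, 0.761, -0.008, -0.038]
ft_force: [0.2, -0.3, -0.8]
width: 0.016
J [-0.08  0.87  0.33  0.3  -0.32  2.06  1.74] psi 99.2
toolz [-0.069  0.037 -0.997]
```

```bash
python3 -m creep '[{"x":0,"y":0,"z":0,"spin":10},{"x":0,"y":0,"z":0,"spin":20},{"x":0,"y":0,"z":0,"spin":28},{"x":0,"y":0,"z":0.03,"spin":28},{"x":0,"y":0,"z":0.06,"spin":28},{"x":0,"y":0,"z":0.06,"spin":28}]'; bash J.sh; python3 -m creep '[{"x":0,"y":0,"z":0.03,"spin":0},{"x":0,"y":0,"z":0.03,"spin":0}]'; bash J.sh
```

```text
time: 46.65
ee_pos: [0.7433, -0.0176, 0.4628]
eef_rot: [0.445, 0.895, -0.012, -0.02]
ft_force: [-0.8, -0.2, -0.6]
width: 0.0159
J [-0.12  0.79  0.35  0.36 -0.27  2.06  2.24] psi 127.1
toolz [-0.046 -0.004 -0.999]
time: 46.9
ee_pos: [0.7331, -0.0174, 0.4807]
eef_rot: [0.445, 0.895, -0.009, -0.013]
ft_force: [0.1, -1.0, -0.7]
width: 0.0162
J [-0.12  0.75  0.35  0.38 -0.25  2.06  2.24] psi 127.1
toolz [-0.031 -0.004 -1.   ]
```

```bash
python3 -m creep '[{"x":0,"y":0,"z":0.03,"spin":0},{"x":0,"y":0,"z":0.05,"spin":0},{"x":0,"y":0,"z":0.05,"spin":0}]'; bash J.sh
```

```text
time: 47.28
ee_pos: [0.7156, -0.017, 0.5125]
eef_rot: [0.445, 0.896, -0.002, 0.002]
ft_force: [-1.0, 0.4, -0.2]
width: 0.016
J [-0.13  0.69  0.34  0.41 -0.24  2.06  2.24] psi 127.2
toolz [ 0.001 -0.005 -1.   ]
```

```bash
python3 -m creep '[{"x":0,"y":0,"z":-0.02,"spin":-10},{"x":0,"y":0,"z":-0.04,"spin":-20},{"x":-0.02,"y":0,"z":-0.06,"spin":-30},{"x":-0.04,"y":0,"z":-0.06,"spin":-40},{"x":-0.04,"y":0,"z":-0.06,"spin":-50},{"x":-0.04,"y":0,"z":-0.06,"spin":-60},{"x":-0.04,"y":0,"z":-0.06,"spin":-70},{"x":-0.04,"y":0,"z":-0.06,"spin":-80},{"x":-0.04,"y":0,"z":-0.06,"spin":-90},{"x":-0.04,"y":0,"z":-0.06,"spin":-100},{"x":-0.04,"y":0,"z":-0.06,"spin":-110},{"x":-0.04,"y":0,"z":-0.06,"spin":-120}]'; bash J.sh; python3 -m creep '[{"x":0,"y":0,"z":0,"spin":-10},{"x":0,"y":0,"z":0,"spin":-20},{"x":0,"y":0,"z":0,"spin":-30},{"x":0,"y":0,"z":0,"spin":-40},{"x":0,"y":0,"z":0,"spin":-50},{"x":0,"y":0,"z":0,"spin":-60},{"x":0,"y":0,"z":0,"spin":-70},{"x":0,"y":0,"z":0,"spin":-80},{"x":0,"y":0,"z":0,"spin":-90},{"x":0,"y":0,"z":0,"spin":-100},{"x":0,"y":0,"z":0,"spin":-106},{"x":0,"y":0,"z":0,"spin":-106}]'; bash J.sh
```

```text
time: 48.78
ee_pos: [0.6763, -0.0169, 0.4496]
eef_rot: [0.998, 0.06, -0.002, -0.002]
ft_force: [-0.9, 0.2, -0.7]
width: 0.0158
J [-0.4   0.51  0.68  0.9  -0.33  1.82  0.25] psi 6.8
toolz [-0.004  0.005 -1.   ]
time: 50.28
ee_pos: [0.6763, -0.0168, 0.4497]
eef_rot: [-0.651, 0.759, -0.001, 0.002]
ft_force: [-0.8, 0.6, -0.1]
width: 0.0158
J [-0.55  0.59  1.02  0.92 -0.52  1.84 -1.49] psi 261.2
toolz [ 0.004  0.002 -1.   ]
```

```bash
python3 -m creep '[{"x":-0.05,"y":0.01,"z":0,"spin":0},{"x":-0.1,"y":0.02,"z":0,"spin":0},{"x":-0.15,"y":0.02,"z":0,"spin":0},{"x":-0.2,"y":0.02,"z":0,"spin":0},{"x":-0.249,"y":0,"z":0,"spin":0},{"x":-0.249,"y":-0.05,"z":0,"spin":0},{"x":-0.249,"y":-0.108,"z":-0.05,"spin":0},{"x":-0.249,"y":-0.108,"z":-0.05,"spin":0},{"x":-0.249,"y":-0.108,"z":-0.05,"spin":0}]'; bash J.sh; python3 pen2.py s14.png; python3 chk.py
```

```text
time: 51.4
ee_pos: [0.4269, -0.1258, 0.3998]
eef_rot: [-0.65, 0.76, -0.0, 0.003]
ft_force: [-0.6, 0.7, 0.5]
width: 0.0158
J [-1.16 -0.45  0.98  1.67  0.37  1.71 -1.9 ] psi 261.1
toolz [ 0.004  0.003 -1.   ]
tcp carrier [-60.1  43.7 399.8] rot [-0.65   0.76  -0.     0.003] w 0.0158 f [-0.6  0.7  0.5]
[[20.0, 5.0, -125.0], [16.0, 11.0, -114.0], [10.0, 7.0, -107.0], [7.0, -1.0, -100.0], [14.0, 8.0, -94.0], [6.0, -1.0, -88.0], [5.0, -8.0, -82.0], [12.0, 9.0, -75.0], [1.0, 11.0, -70.0], [8.0, 10.0, -65.0], [-2.0, 4.0, -60.0], [2.0, 8.0, -54.0], [0.0, 10.0, -50.0], [-3.0, -9.0, -45.0], [-8.0, 10.0, -39.0]]
cell 1 none 0
cell 2 123 top 215.6 lo [ -1.4 -39.5 167. ] hi [ 1.000e-01 -4.130e+01  2.099e+02]
cell 3 none 0
cell 4 none 0
```

View pics/c_s14.png

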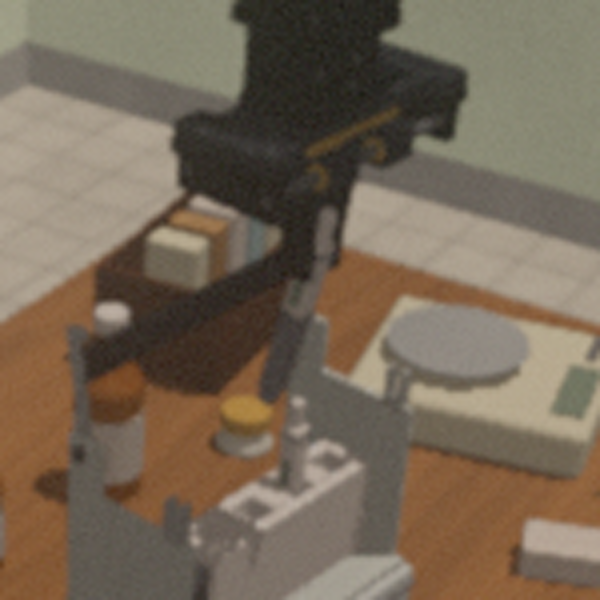

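```bash
python3 -m creep '[{"x":0.02,"y":-0.003,"z":-0.03,"spin":0},{"x":0.0455,"y":-0.0066,"z":-0.06,"spin":0},{"x":0.0455,"y":-0.0066,"z":-0.09,"spin":0},{"x":0.0455,"y":-0.0066,"z":-0.1,"spin":0},{"x":0.0455,"y":-0.0066,"z":-0.1,"spin":0},{"x":0.0455,"y":-0.0066,"z":-0.1,"spin":0},{"x":0.047,"y":-0.0068,"z":-0.11,"spin":0},{"x":0.0485,"y":-0.007,"z":-0.12,"spin":0},{"x":0.0485,"y":-0.007,"z":-0.12,"spin":0}]'; bash J.sh; python3 pen2.py s15.png
```

```text
time: 52.62
ee_pos: [0.4754, -0.1319, 0.2794]
eef_rot: [-0.651, 0.759, -0.0, 0.002]
ft_force: [-0.5, 0.5, -0.3]
width: 0.0158
J [-1.39 -0.39  1.32  1.8   0.38  1.45 -1.85] psi 261.2
toolz [ 0.004  0.003 -1.   ]
tcp carrier [-11.2  45.1 279.4] rot [-0.651  0.759 -0.     0.002] w 0.0158 f [-0.5  0.5 -0.3]
[[-13.0, 9.0, -140.0], [21.0, 8.0, -137.0], [-8.0, 3.0, -135.0], [-9.0, -9.0, -134.0], [-8.0, 8.0, -133.0], [-7.0, -20.0, -131.0], [10.0, 1.0, -115.0], [20.0, 11.0, -105.0], [10.0, 10.0, -94.0], [3.0, -2.0, -83.0], [10.0, 12.0, -73.0], [2.0, 6.0, -63.0], [-3.0, 5.0, -55.0], [-3.0, -7.0, -47.0], [-5.0, 9.0, -36.0]]
```

View pics/c_s15.png

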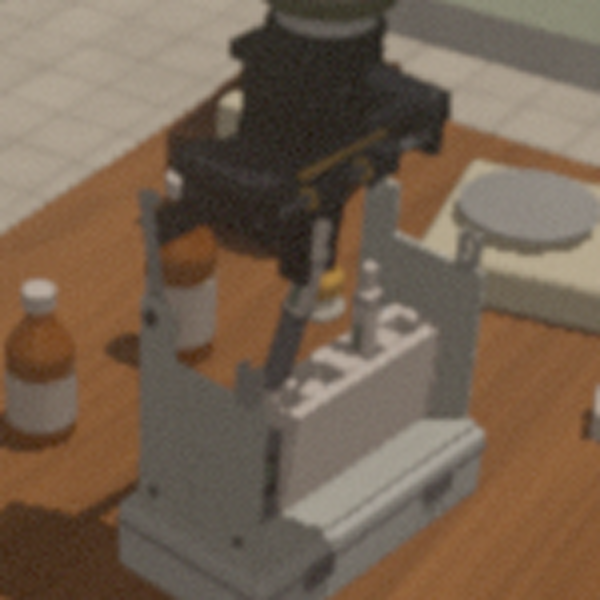

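```bash
python3 -m creep '[{"x":0.0015,"y":-0.0006,"z":-0.008,"spin":0},{"x":0.003,"y":-0.001,"z":-0.016,"spin":0},{"x":0.003,"y":-0.001,"z":-0.016,"spin":0}]'; bash J.sh
```

```text
time: 53.05
ee_pos: [0.479, -0.1327, 0.2643]
eef_rot: [-0.651, 0.759, -0.0, 0.003]
ft_force: [-0.2, 0.4, 0.5]
width: 0.0155
J [-1.45 -0.49  1.33  1.82  0.48  1.46 -1.93] psi 261.2
toolz [ 0.005  0.004 -1.   ]
```

```bash
python3 -m creep '[{"x":-0.003,"y":0.001,"z":0.016,"spin":0},{"x":-0.004,"y":0.001,"z":0.036,"spin":0},{"x":-0.02,"y":0.004,"z":0.08,"spin":0},{"x":-0.05,"y":0.006,"z":0.13,"spin":0},{"x":-0.05,"y":0.05,"z":0.16,"spin":0},{"x":-0.05,"y":0.1,"z":0.185,"spin":0},{"x":-0.02,"y":0.13,"z":0.185,"spin":0},{"x":0.03,"y":0.13,"z":0.185,"spin":0},{"x":0.08,"y":0.13,"z":0.185,"spin":0},{"x":0.13,"y":0.13,"z":0.185,"spin":0},{"x":0.18,"y":0.12,"z":0.185,"spin":0},{"x":0.2,"y":0.12,"z":0.185,"spin":0}]'; bash J.sh; python3 -m creep '[{"x":0,"y":0,"z":0,"spin":10},{"x":0,"y":0,"z":0,"spin":20},{"x":0,"y":0,"z":0,"spin":30},{"x":0,"y":0,"z":0,"spin":40},{"x":0,"y":0,"z":0,"spin":50},{"x":0,"y":0,"z":0,"spin":60},{"x":0,"y":0,"z":0,"spin":70},{"x":0,"y":0,"z":0,"spin":80},{"x":0,"y":0,"z":0,"spin":90},{"x":0,"y":0,"z":0,"spin":100},{"x":0,"y":0,"z":0,"spin":110},{"x":0,"y":0,"z":0,"spin":120}]'; bash J.sh
```

```text
time: 54.55
ee_pos: [0.6618, -0.0082, 0.4509]
eef_rot: [-0.652, 0.758, -0.001, 0.002]
ft_force: [-0.3, 2.4, 2.9]
width: 0.0161
J [-0.63  0.58  1.12  0.97 -0.54  1.84 -1.47] psi 261.3
toolz [ 0.005  0.001 -1.   ]
time: 56.05
ee_pos: [0.6598, -0.0091, 0.4514]
eef_rot: [0.982, 0.187, -0.003, -0.004]
ft_force: [-0.1, 0.2, -1.7]
width: 0.0162
J [-0.46  0.47  0.71  0.95 -0.32  1.81  0.5 ] psi 21.5
toolz [-0.007  0.007 -1.   ]
```

```bash
python3 -m creep '[{"x":0,"y":0,"z":0.01,"spin":10},{"x":0,"y":0,"z":0.02,"spin":20},{"x":-0.02,"y":0,"z":0.02,"spin":30},{"x":-0.04,"y":-0.02,"z":0.02,"spin":40},{"x":-0.07,"y":-0.05,"z":0.02,"spin":50},{"x":-0.11,"y":-0.09,"z":0.02,"spin":59.6},{"x":-0.15,"y":-0.13,"z":0.02,"spin":59.6},{"x":-0.164,"y":-0.172,"z":0.02,"spin":59.6},{"x":-0.164,"y":-0.172,"z":-0.01,"spin":59.6},{"x":-0.164,"y":-0.172,"z":-0.05,"spin":59.6},{"x":-0.164,"y":-0.172,"z":-0.05,"spin":59.6}]'; bash J.sh; python3 pen2.py s16.png
```

```text
time: 57.42
ee_pos: [0.4948, -0.1809, 0.4005]
eef_rot: [0.762, 0.648, -0.005, -0.005]
ft_force: [1.0, -0.1, 0.8]
width: 0.016
J [-0.32  0.08  0.63  1.47 -0.04  1.63  1.72] psi 80.7
toolz [-0.013  0.001 -1.   ]
tcp carrier [ 1.550e+01 -3.000e-01  4.005e+02] rot [ 0.762  0.648 -0.005 -0.005] w 0.016 f [ 1.  -0.1  0.8]
[[47.0, -16.0, -131.0], [49.0, 4.0, -121.0], [53.0, 12.0, -114.0], [-26.0, 7.0, -109.0], [-19.0, 7.0, -100.0], [-17.0, 10.0, -93.0], [-18.0, 3.0, -87.0], [-20.0, 3.0, -80.0], [-13.0, 11.0, -74.0], [-14.0, 8.0, -69.0], [-17.0, 1.0, -61.0], [-17.0, 1.0, -56.0], [-14.0, 3.0, -50.0], [-11.0, -1.0, -44.0], [-11.0, -0.0, -38.0]]
```

```bash
python3 -m creep '[{"x":0.004,"y":-0.0005,"z":-0.04,"spin":0},{"x":0.004,"y":-0.0005,"z":-0.08,"spin":0},{"x":0.004,"y":-0.0005,"z":-0.11,"spin":0},{"x":0.004,"y":-0.0005,"z":-0.12,"spin":0},{"x":0.004,"y":-0.0005,"z":-0.12,"spin":0},{"x":0.004,"y":-0.0005,"z":-0.13,"spin":0},{"x":0.004,"y":-0.0005,"z":-0.142,"spin":0},{"x":0.004,"y":-0.0005,"z":-0.142,"spin":0}]'; bash J.sh; python3 pen2.py s17.png
```

```text
time: 58.48
ee_pos: [0.4988, -0.1823, 0.2599]
eef_rot: [0.762, 0.647, -0.003, -0.003]
ft_force: [-0.5, 1.1, -0.7]
width: 0.0162
J [-0.31  0.13  0.63  1.71 -0.07  1.34  1.74] psi 80.7
toolz [-0.009  0.    -1.   ]
tcp carrier [ 19.7  -1.1 259.9] rot [ 0.762  0.647 -0.003 -0.003] w 0.0162 f [-0.5  1.1 -0.7]
[[-43.0, -2.0, -140.0], [-43.0, -10.0, -130.0], [-38.0, -14.0, -124.0], [-40.0, 19.0, -117.0], [1.0, 7.0, -115.0], [-2.0, 6.0, -114.0], [-30.0, 3.0, -112.0], [-28.0, 1.0, -107.0], [-29.0, 4.0, -95.0], [-23.0, 7.0, -87.0], [-18.0, 7.0, -76.0], [-20.0, 2.0, -67.0], [-16.0, 6.0, -57.0], [-14.0, 9.0, -46.0], [-12.0, 3.0, -37.0]]
```

View pics/c_s17.png

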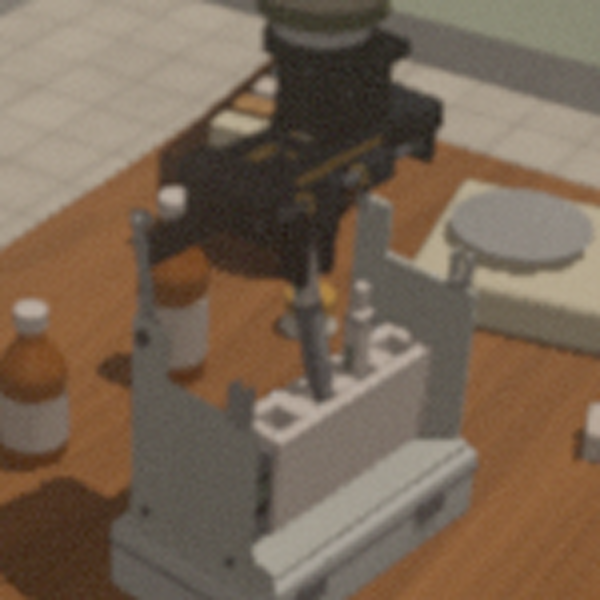

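```bash
python3 -m creep '[{"x":-0.004,"y":0.0006,"z":0,"spin":0},{"x":-0.008,"y":0.0012,"z":-0.004,"spin":0},{"x":-0.012,"y":0.002,"z":-0.008,"spin":0},{"x":-0.015,"y":0.0025,"z":-0.014,"spin":0},{"x":-0.0173,"y":0.003,"z":-0.02,"spin":0},{"x":-0.0173,"y":0.003,"z":-0.03,"spin":0},{"x":-0.0173,"y":0.003,"z":-0.04,"spin":0},{"x":-0.0173,"y":0.003,"z":-0.048,"spin":0},{"x":-0.0173,"y":0.003,"z":-0.052,"spin":0},{"x":-0.0173,"y":0.003,"z":-0.052,"spin":0}]'; bash J.sh; python3 pen2.py s18.png
```

```text
time: 59.78
ee_pos: [0.4818, -0.1795, 0.2085]
eef_rot: [0.762, 0.647, -0.003, -0.003]
ft_force: [-0.1, 0.0, 0.7]
width: 0.0159
J [-0.31  0.12  0.63  1.83 -0.07  1.22  1.75] psi 80.7
toolz [-0.008 -0.    -1.   ]
tcp carrier [  2.5  -0.9 208.5] rot [ 0.762  0.647 -0.003 -0.003] w 0.0159 f [-0.1  0.   0.7]
[[-44.0, -17.0, -140.0], [-24.0, 9.0, -133.0], [-25.0, 12.0, -124.0], [-21.0, -6.0, -114.0], [-23.0, -16.0, -104.0], [-23.0, 8.0, -95.0], [-24.0, 1.0, -84.0], [-25.0, -10.0, -76.0], [-24.0, -1.0, -67.0], [-1.0, 7.0, -65.0], [-23.0, 16.0, -63.0], [-10.0, 18.0, -62.0], [-0.0, 11.0, -60.0], [-5.0, 5.0, -50.0], [-8.0, 9.0, -40.0]]
```

```bash
python3 -m creep '[{"x":0,"y":0,"z":0,"spin":0},{"x":0,"y":0,"z":0,"spin":0},{"x":0,"y":0,"z":0,"spin":0},{"x":0,"y":0,"z":0.02,"spin":0},{"x":0,"y":0,"z":0.06,"spin":0},{"x":0,"y":0,"z":0.12,"spin":0},{"x":0,"y":0,"z":0.18,"spin":0},{"x":0,"y":0,"z":0.19,"spin":0},{"x":0.03,"y":0.05,"z":0.19,"spin":0},{"x":0.06,"y":0.09,"z":0.19,"spin":0},{"x":0.1,"y":0.13,"z":0.19,"spin":0},{"x":0.14,"y":0.18,"z":0.19,"spin":0}]' 0.028; python3 chk.py; python3 -m creep '[{"x":0.025,"y":0.03,"z":0,"spin":0},{"x":0.051,"y":0.073,"z":0,"spin":0},{"x":0.051,"y":0.073,"z":-0.05,"spin":0},{"x":0.051,"y":0.073,"z":-0.1,"spin":0},{"x":0.051,"y":0.073,"z":-0.15,"spin":0},{"x":0.051,"y":0.073,"z":-0.18,"spin":0},{"x":0.051,"y":0.073,"z":-0.18,"spin":0},{"x":0.051,"y":0.073,"z":-0.18,"spin":0}]' 0.04; bash J.sh; python3 meas.py
python3 - <<'E'
from h import *
c=cam('side'); S=cloud(c)[205:275,190:240].reshape(-1,3)
for lo,hi in((.085,.105),(.105,.13),(.135,.165)):
    P=S[(S[:,2]>lo)&(S[:,2]<hi)&(np.abs(S[:,0]-.673)<.03)&(np.abs(S[:,1]-.074)<.02)]; print(len(P),P.mean(0).round(4) if len(P) else '', np.ptp(P,axis=0).round(3) if len(P) else '')
E
```

```text
time: 61.32
ee_pos: [0.6219, 0.0001, 0.3981]
eef_rot: [0.763, 0.647, -0.003, -0.003]
ft_force: [-0.3, -0.5, 0.3]
width: 0.0282
cell 1 none 0
cell 2 122 top 216.0 lo [ -1.7 -39.3 166.9] hi [  0.6 -41.2 209.9]
cell 3 134 top 215.4 lo [  2.9   2.8 166.6] hi [  8.9   1.6 210.1]
cell 4 none 0
time: 62.38
ee_pos: [0.6725, 0.0722, 0.2201]
eef_rot: [0.762, 0.647, -0.002, -0.002]
ft_force: [-0.6, -0.0, 0.7]
width: 0.0396
J [-0.5   0.49  0.47  1.36 -0.22  1.35  1.38] psi 80.7
toolz [-0.006  0.    -1.   ]
24 [0.6712 0.0765 0.0947] [0.01  0.011 0.019]
30 [0.6714 0.0764 0.1175] [0.01  0.011 0.025]
34 [0.6718 0.0753 0.147 ] [0.013 0.013 0.022]
```

```bash
python3 -m creep '[{"x":0.0005,"y":0.001,"z":-0.03,"spin":0},{"x":0.0005,"y":0.001,"z":-0.06,"spin":0},{"x":0.0005,"y":0.001,"z":-0.085,"spin":0},{"x":0.0005,"y":0.001,"z":-0.098,"spin":0},{"x":0.0005,"y":0.001,"z":-0.098,"spin":0},{"x":0.0005,"y":0.001,"z":-0.098,"spin":0}]' 0.04; python3 -m creep '[{"x":0,"y":0,"z":0,"spin":0},{"x":0,"y":0,"z":0,"spin":0},{"x":0,"y":0,"z":0,"spin":0},{"x":0,"y":0,"z":0,"spin":0},{"x":0,"y":0,"z":0,"spin":0},{"x":0,"y":0,"z":0,"spin":0}]' 0 20;  python3 -m creep '[{"x":0,"y":0,"z":0.02,"spin":0},{"x":0,"y":0,"z":0.06,"spin":0},{"x":0,"y":0,"z":0.11,"spin":0},{"x":0,"y":0,"z":0.16,"spin":0},{"x":0,"y":0,"z":0.21,"spin":0},{"x":0,"y":0,"z":0.25,"spin":0},{"x":0,"y":0,"z":0.25,"spin":0},{"x":0,"y":0,"z":0.25,"spin":0}]'
cat > sty.py <<'E'
from h import *
s=r.read_state(); p=np.array(s['ee_pos']); print('tcp',p.round(4),tc(p).round(4),s['width'])
for n in('side','top'):
    c=cam(n); w=cloud(c)-p; m=(np.abs(w[...,0])<.03)&(np.abs(w[...,1])<.025)&(w[...,2]<-.03)&(w[...,2]>-.14)
    P=w[m]
    for lo in(-.14,-.125,-.11,-.09,-.07,-.05):
        k=P[(P[:,2]>=lo)&(P[:,2]<lo+.02)]
        if len(k): print(n,lo,len(k),(k.mean(0)*1000).round(1),(k.min(0)*1000).round(1),(k.max(0)*1000).round(1))
E
python3 sty.py
```

```text
time: 63.22
ee_pos: [0.6733, 0.0733, 0.1223]
eef_rot: [0.762, 0.647, -0.002, -0.002]
ft_force: [-0.5, 0.5, -0.2]
width: 0.04
time: 63.98
ee_pos: [0.6725, 0.0733, 0.1209]
eef_rot: [0.762, 0.647, -0.003, -0.002]
ft_force: [0.6, -0.7, 0.1]
width: 0.0108
time: 64.97
ee_pos: [0.6722, 0.0733, 0.3708]
eef_rot: [0.762, 0.647, -0.003, -0.002]
ft_force: [0.7, 0.6, -0.3]
width: 0.0107
tcp [0.6722 0.0733 0.3708] [0.1515 0.2782 0.3708] 0.010683159962103377
side -0.125 9 [   1.4   -0.4 -110.4] [  -0.9   -4.8 -116.8] [   4.     2.  -105.2]
side -0.11 16 [  0.3   0.5 -99. ] [  -1.7   -4.8 -108.8] [  3.4   3.3 -90.4]
side -0.09 24 [ -0.4   2.3 -78.9] [ -4.3  -2.  -87.3] [  5.    7.3 -70.3]
side -0.07 36 [ -0.7   2.3 -59.9] [ -5.4  -7.  -69.9] [  5.3   7.1 -50.3]
side -0.05 29 [ -1.6   2.7 -40.2] [ -5.8  -3.7 -49.8] [  5.4   6.3 -30.8]
```

Run:
```python
from h import *
for n in('side','top'):
    c=cam(n); w=cloud(c); q=tc(w)*1000; g=c['pixels'].mean(2)
    m=(np.abs(q[...,0])<32)&(np.abs(q[...,1]-90)<25)&(np.abs(q[...,2]-140)<4)
    P=q[m]; 
    if len(P)<5: print(n,'none');continue
    print(n,len(P),P.min(0).round(1),P.max(0).round(1),'mid',((np.percentile(P,2,axis=0)+np.percentile(P,98,axis=0))/2).round(1))
    u,v=proj(c,tw(0,.09,.136)).round().astype(int); print('pred',proj(c,tw(0,.09,.14)).round(2))
    print(c['pixels'][v-5:v+6,u-6:u+7].mean(2).round().astype(int))
    print('z',(q[v-5:v+6,u-6:u+7,2]).round().astype(int)); print('u0',u-6,'v0',v-5)
    cv2.imwrite('pics/l_%s.png'%n,cv2.resize(c['pixels'][v-20:v+20,u-20:u+20],None,fx=10,fy=10,interpolation=cv2.INTER_NEAREST))
```

```text
side 19 [-23.1  65.4 136.6] [ -5.3  81.1 143.8] mid [-14.6  73.2 140.2]
pred [301.72 216.63]
[[ 97  94  94  92  94  96  95  95  95  90  94 104 114]
 [ 95  95  95  95  95  93  97  97  93  95  93 100 105]
 [ 94  94  98  98  94  94  94  93  95  94  95 101 108]
 [ 94  94  93  97  97  95  93  94  96  92  96 100 118]
 [ 96  95  92  98  99  94  93  91  95  95  99  99 112]
 [ 95  97  94  96  97  97  93  96  95  96  98 101 108]
 [ 97  98  99  99  93  97  95  96  92  95  96 102  98]
 [ 94  95  96  92  93  96  93  95  94  96  97 101  93]
 [ 96  93  93  93  94  93  98  95  94  98  97 101  95]
 [ 96  96  92  95  96  94  95  96  93  92  97  99  88]
 [ 96  96  94  98  97  95  97  94  97  96  98  98  84]]
z [[172 173 176 178 177 179 184 185 186 188 188 189 190]
 [167 171 171 176 175 177 180 179 184 186 186 187 185]
 [164 166 173 171 172 173 178 178 180 183 182 185 182]
 [162 163 165 165 171 172 171 174 180 178 183 182 180]
 [162 164 165 164 167 170 169 170 172 177 177 178 178]
 [157 159 159 161 162 166 168 167 167 173 175 174 171]
 [152 155 157 161 159 161 165 167 169 167 171 169 170]
 [150 150 152 
[... 3421 characters left out ...]
        139                  144
                   137]
 [                 140                  141                  138
                   138                  142                  138
                   142                  143                  141
                   140                  134                  139
                   139]
 [                 136                  145                  143
                   141                  141                  135
                   143                  139                  140
                   138                  138                  140
                   137]]
u0 296 v0 210<stdin>:10: RuntimeWarning: invalid value encountered in cast
```

```bash
python3 -m creep '[{"x":0,"y":0,"z":0.05,"spin":0},{"x":0,"y":0,"z":0.09,"spin":0},{"x":-0.04,"y":-0.04,"z":0.09,"spin":0},{"x":-0.08,"y":-0.08,"z":0.09,"spin":0},{"x":-0.12,"y":-0.12,"z":0.09,"spin":0},{"x":-0.16,"y":-0.15,"z":0.09,"spin":0},{"x":-0.18,"y":-0.162,"z":0.09,"spin":0},{"x":-0.18,"y":-0.162,"z":0.04,"spin":0},{"x":-0.18,"y":-0.162,"z":-0.01,"spin":0},{"x":-0.18,"y":-0.162,"z":-0.06,"spin":0},{"x":-0.18,"y":-0.162,"z":-0.1,"spin":0},{"x":-0.18,"y":-0.162,"z":-0.1,"spin":0}]'; bash J.sh; python3 sty.py | head -3
```

```text
time: 66.68
ee_pos: [0.4908, -0.0885, 0.2684]
eef_rot: [0.762, 0.647, -0.005, -0.004]
ft_force: [0.1, 0.8, 0.2]
width: 0.0106
J [-0.45  0.03  0.56  1.77 -0.02  1.35  1.52] psi 80.7
toolz [-0.013 -0.    -1.   ]
tcp [ 0.4908 -0.0885  0.2684] [-0.0028  0.0904  0.2684] 0.010573388591860166
side -0.14 38 [ -17.7  -16.2 -130.3] [ -24.2  -24.9 -139.7] [  -6.2    0.2 -120.2]
side -0.125 6 [ -16.8  -20.5 -121.6] [ -23.9  -24.2 -125. ] [ -10.7  -12.6 -119.2]
```

```bash
python3 -m creep '[{"x":0.0025,"y":-0.001,"z":-0.006,"spin":0},{"x":0.0025,"y":-0.001,"z":-0.01,"spin":0},{"x":0.0025,"y":-0.001,"z":-0.01,"spin":0},{"x":0.0025,"y":-0.001,"z":-0.01,"spin":0}]'; python3 -m creep '[{"x":0,"y":0,"z":-0.003,"spin":0},{"x":0,"y":0,"z":-0.006,"spin":0},{"x":0,"y":0,"z":-0.006,"spin":0},{"x":0,"y":0,"z":-0.006,"spin":0}]';python3 -c "
from h import *
print((tc(np.array(r.read_state()['ee_pos']))*1000).round(1))"; python3 -m creep '[{"x":0,"y":0,"z":-0.002,"spin":0},{"x":0,"y":0,"z":-0.004,"spin":0},{"x":0,"y":0,"z":-0.004,"spin":0},{"x":0,"y":0,"z":-0.004,"spin":0}]'
```

```text
time: 67.28
ee_pos: [0.4951, -0.0897, 0.261]
eef_rot: [0.762, 0.647, -0.003, -0.002]
ft_force: [0.1, -0.5, -0.5]
width: 0.0103
time: 67.78
ee_pos: [0.495, -0.0897, 0.2548]
eef_rot: [0.762, 0.647, -0.003, -0.002]
ft_force: [-0.7, 0.5, -1.0]
width: 0.0107
[  1.6  89.9 254.8]
time: 68.28
ee_pos: [0.495, -0.0897, 0.2508]
eef_rot: [0.762, 0.647, -0.003, -0.002]
ft_force: [-0.8, -0.4, 0.3]
width: 0.0105
```

```bash
python3 -m creep '[{"x":-0.0015,"y":0,"z":0,"spin":0},{"x":-0.0015,"y":0,"z":-0.002,"spin":0},{"x":-0.0015,"y":0,"z":-0.004,"spin":0},{"x":-0.0015,"y":0,"z":-0.004,"spin":0}]'; python3 -m creep '[{"x":0,"y":0,"z":-0.002,"spin":0},{"x":0,"y":0,"z":-0.002,"spin":0},{"x":0,"y":0,"z":-0.002,"spin":0}]'; python3 -m creep '[{"x":0,"y":0,"z":-0.001,"spin":0},{"x":0,"y":0,"z":-0.001,"spin":0},{"x":0,"y":0,"z":-0.001,"spin":0}]';  python3 -m creep '[{"x":0,"y":0,"z":-0.001,"spin":0},{"x":0,"y":0,"z":-0.001,"spin":0},{"x":0,"y":0,"z":-0.001,"spin":0}]'
```

```text
time: 68.78
ee_pos: [0.4935, -0.0897, 0.2467]
eef_rot: [0.762, 0.647, -0.003, -0.002]
ft_force: [-0.1, -0.2, 0.2]
width: 0.0107
time: 69.15
ee_pos: [0.4935, -0.0897, 0.2449]
eef_rot: [0.762, 0.647, -0.003, -0.002]
ft_force: [-1.1, 0.7, 2.4]
width: 0.0103
time: 69.53
ee_pos: [0.4935, -0.0897, 0.2439]
eef_rot: [0.762, 0.647, -0.003, -0.002]
ft_force: [-0.1, -0.3, 3.0]
width: 0.0106
time: 69.9
ee_pos: [0.4937, -0.0897, 0.2434]
eef_rot: [0.762, 0.647, -0.002, -0.002]
ft_force: [-0.9, -0.2, 7.2]
width: 0.0109
```

```bash
H='hold'; python3 -m creep '[{"x":0,"y":0,"z":-0.001,"spin":0},{"x":0,"y":0,"z":-0.001,"spin":0},{"x":0,"y":0,"z":-0.001,"spin":0},{"x":0,"y":0,"z":-0.001,"spin":0},{"x":0,"y":0,"z":-0.001,"spin":0},{"x":0,"y":0,"z":-0.001,"spin":0},{"x":0,"y":0,"z":-0.001,"spin":0},{"x":0,"y":0,"z":-0.001,"spin":0},{"x":0,"y":0,"z":-0.001,"spin":0},{"x":0,"y":0,"z":-0.001,"spin":0},{"x":0,"y":0,"z":-0.001,"spin":0},{"x":0,"y":0,"z":-0.001,"spin":0}]' 0 40; for i in 1 2; do python3 -m creep '[{"x":0,"y":0,"z":0,"spin":0},{"x":0,"y":0,"z":0,"spin":0},{"x":0,"y":0,"z":0,"spin":0},{"x":0,"y":0,"z":0,"spin":0},{"x":0,"y":0,"z":0,"spin":0},{"x":0,"y":0,"z":0,"spin":0},{"x":0,"y":0,"z":0,"spin":0},{"x":0,"y":0,"z":0,"spin":0},{"x":0,"y":0,"z":0,"spin":0},{"x":0,"y":0,"z":0,"spin":0},{"x":0,"y":0,"z":0,"spin":0},{"x":0,"y":0,"z":0,"spin":0}]'; done
```

```text
time: 71.4
ee_pos: [0.494, -0.0898, 0.243]
eef_rot: [0.762, 0.647, -0.002, -0.002]
ft_force: [-3.1, 0.7, 12.9]
width: 0.0102
time: 72.9
ee_pos: [0.494, -0.0898, 0.243]
eef_rot: [0.762, 0.647, -0.002, -0.002]
ft_force: [-3.5, 0.6, 13.0]
width: 0.0102
time: 74.4
ee_pos: [0.494, -0.0898, 0.243]
eef_rot: [0.762, 0.647, -0.002, -0.002]
ft_force: [-3.9, -0.2, 13.6]
width: 0.0099
```

```bash
python3 -m creep '[{"x":0,"y":0,"z":0.03,"spin":0},{"x":0,"y":0,"z":0.08,"spin":0},{"x":0,"y":0,"z":0.13,"spin":0},{"x":0,"y":0,"z":0.18,"spin":0},{"x":0,"y":0,"z":0.22,"spin":0},{"x":0.04,"y":0.04,"z":0.22,"spin":0},{"x":0.08,"y":0.08,"z":0.22,"spin":0},{"x":0.12,"y":0.12,"z":0.22,"spin":0},{"x":0.15,"y":0.15,"z":0.22,"spin":0},{"x":0.179,"y":0.163,"z":0.2,"spin":0},{"x":0.179,"y":0.163,"z":0.15,"spin":0},{"x":0.179,"y":0.163,"z":0.1,"spin":0}]' 0 20; python3 -m creep '[{"x":0,"y":0,"z":-0.05,"spin":0},{"x":0,"y":0,"z":-0.1,"spin":0},{"x":0,"y":0,"z":-0.12,"spin":0},{"x":0,"y":0,"z":-0.12,"spin":0},{"x":0,"y":0,"z":-0.12,"spin":0}]'; bash J.sh; python3 sty.py
```

```text
time: 75.9
ee_pos: [0.6727, 0.0733, 0.3392]
eef_rot: [0.762, 0.647, -0.004, -0.002]
ft_force: [0.8, 0.0, -0.3]
width: 0.0103
time: 76.53
ee_pos: [0.6735, 0.0732, 0.2241]
eef_rot: [0.762, 0.647, -0.002, -0.002]
ft_force: [0.2, -0.1, 0.3]
width: 0.0106
J [-0.51  0.49  0.49  1.36 -0.23  1.35  1.39] psi 80.7
toolz [-0.005  0.    -1.   ]
tcp [0.6735 0.0732 0.2241] [0.1528 0.2784 0.2241] 0.01056968114144793
side -0.125 4 [   0.7    1.  -108.9] [-1.300e+00  1.000e-01 -1.112e+02] [   3.8    2.6 -106.8]
side -0.11 10 [   0.7    0.9 -101.3] [  -1.4   -0.5 -109.4] [  3.8   2.2 -92.7]
side -0.09 24 [ -1.    2.  -79.3] [ -5.9  -6.7 -89.7] [  6.9   6.3 -71.4]
side -0.07 27 [ -1.3   3.  -60.1] [ -4.7  -2.8 -69.3] [  4.4   7.9 -50.7]
side -0.05 24 [ -1.5   2.6 -40.6] [ -5.1  -2.3 -49.8] [  5.8   7.8 -30.7]
```

```bash
python3 -m creep '[{"x":-0.001,"y":0,"z":-0.02,"spin":0},{"x":-0.001,"y":0,"z":-0.04,"spin":0},{"x":-0.001,"y":0,"z":-0.06,"spin":0},{"x":-0.001,"y":0,"z":-0.08,"spin":0},{"x":-0.001,"y":0,"z":-0.095,"spin":0},{"x":-0.001,"y":0,"z":-0.101,"spin":0},{"x":-0.001,"y":0,"z":-0.101,"spin":0},{"x":-0.001,"y":0,"z":-0.101,"spin":0}]' 0 20; python3 -m creep '[{"x":0,"y":0,"z":0,"spin":0},{"x":0,"y":0,"z":0,"spin":0},{"x":0,"y":0,"z":0,"spin":0},{"x":0,"y":0,"z":0,"spin":0},{"x":0,"y":0,"z":0.05,"spin":0},{"x":0,"y":0,"z":0.11,"spin":0},{"x":0,"y":0,"z":0.17,"spin":0},{"x":0,"y":0,"z":0.23,"spin":0},{"x":0,"y":0,"z":0.29,"spin":0},{"x":0,"y":0,"z":0.3,"spin":0},{"x":0,"y":0,"z":0.3,"spin":0}]' 0.04; bash J.sh
python3 - <<'E'
from h import *
for n in('side','top'):
    c=cam(n); S=cloud(c).reshape(-1,3)
    for lo,hi in((.085,.105),(.105,.13),(.135,.165)):
        P=S[(S[:,2]>lo)&(S[:,2]<hi)&(np.abs(S[:,0]-.673)<.03)&(np.abs(S[:,1]-.074)<.03)]; print(n,len(P),P.mean(0).round(4) if len(P) else '', P.max(0).round(3) if len(P) else '')
    q=tc(cloud(c)).reshape(-1,3)*1000; b=q[(np.abs(q[:,1])<100)&(q[:,2]>245)&(q[:,2]<330)&(np.abs(q[:,0]-60)<40)]
    if len(b): print(n,'bar',len(b),b.mean(0).round(1),np.percentile(b,2,axis=0).round(1),np.percentile(b,98,axis=0).round(1))
E
python3 chk.py
```

```text
time: 77.62
ee_pos: [0.6717, 0.0733, 0.121]
eef_rot: [0.762, 0.647, -0.003, -0.002]
ft_force: [0.3, -0.5, -0.3]
width: 0.0104
time: 79.0
ee_pos: [0.6717, 0.0732, 0.4209]
eef_rot: [0.762, 0.647, -0.003, -0.002]
ft_force: [0.0, -0.5, -0.1]
width: 0.0399
J [-0.48  0.47  0.52  0.97 -0.23  1.75  1.36] psi 80.7
toolz [-0.007  0.    -1.   ]
side 23 [0.6689 0.0762 0.0953] [0.677 0.081 0.104]
side 30 [0.6697 0.0758 0.1172] [0.676 0.079 0.128]
side 32 [0.6695 0.0759 0.1475] [0.677 0.081 0.159]
side bar 438 [ 66.5   3.8 280.3] [ 62.1 -97.1 267.7] [ 73.7  95.7 290.8]
top 0  
top 0  
top 0  
top bar 489 [ 68.9  -0.  284.5] [ 64.2 -95.4 269.4] [ 75.8  95.6 293.8]
cell 1 none 0
cell 2 120 top 214.8 lo [ -1.6 -39.1 167.1] hi [  0.5 -41.5 209.3]
cell 3 133 top 215.2 lo [  2.3   2.7 167.3] hi [  8.7   1.2 209.1]
cell 4 none 0
```

```bash
python3 -m creep '[{"x":-0.01,"y":-0.05,"z":0,"spin":0},{"x":-0.03,"y":-0.1,"z":0,"spin":0},{"x":-0.05,"y":-0.15,"z":0,"spin":0},{"x":-0.07,"y":-0.2,"z":0,"spin":0},{"x":-0.0885,"y":-0.25,"z":0,"spin":0},{"x":-0.0885,"y":-0.268,"z":0,"spin":0},{"x":-0.0885,"y":-0.268,"z":-0.05,"spin":0},{"x":-0.0885,"y":-0.268,"z":-0.1,"spin":0},{"x":-0.0885,"y":-0.268,"z":-0.13,"spin":0},{"x":-0.0885,"y":-0.268,"z":-0.13,"spin":0},{"x":-0.0885,"y":-0.268,"z":-0.13,"spin":0}]' 0 20; bash J.sh
python3 - <<'E'
from h import *
p=tc(np.array(r.read_state()['ee_pos']))*1000; print(p.round(1))
for d in(90,75,60,50,40,30,20,12,6,2):
    t=np.radians(d); x=55-50*np.cos(t)+9*np.sin(t)+9.5; z=224+50*np.sin(t)+9*np.cos(t)+25
    v=(x-p[0])*X+0*Y; print(d,'TCP',round(x,1),round(z,1),'shift',(v[:2]/1000).round(4),round((z-p[2])/1000,4))
E
```

```text
time: 80.53
ee_pos: [0.5835, -0.1945, 0.2919]
eef_rot: [0.762, 0.647, -0.003, -0.002]
ft_force: [-0.4, 0.3, 0.2]
width: 0.0005
J [-0.22  0.32  0.61  1.44 -0.18  1.44  1.79] psi 80.7
toolz [-0.007 -0.    -1.   ]
[105.3  -0.  291.9]
90 TCP 73.5 299.0 shift [-0.0314  0.0049] 0.0071
75 TCP 60.3 299.6 shift [-0.0445  0.007 ] 0.0078
60 TCP 47.3 296.8 shift [-0.0573  0.009 ] 0.0049
50 TCP 39.3 293.1 shift [-0.0652  0.0102] 0.0012
40 TCP 32.0 288.0 shift [-0.0724  0.0113] -0.0038
30 TCP 25.7 281.8 shift [-0.0786  0.0123] -0.0101
20 TCP 20.6 274.6 shift [-0.0837  0.0131] -0.0173
12 TCP 17.5 268.2 shift [-0.0868  0.0136] -0.0237
6 TCP 15.7 263.2 shift [-0.0885  0.0139] -0.0287
2 TCP 14.8 259.7 shift [-0.0894  0.014 ] -0.0321
```

```bash
python3 -m creep '[{"x":-0.012,"y":0.002,"z":0.003,"spin":0},{"x":-0.02,"y":0.003,"z":0.005,"spin":0},{"x":-0.027,"y":0.0042,"z":0.006,"spin":0},{"x":-0.034,"y":0.0053,"z":0.007,"spin":0},{"x":-0.041,"y":0.0064,"z":0.0075,"spin":0},{"x":-0.048,"y":0.0075,"z":0.007,"spin":0},{"x":-0.054,"y":0.0085,"z":0.006,"spin":0},{"x":-0.06,"y":0.0094,"z":0.004,"spin":0},{"x":-0.065,"y":0.0102,"z":0.0012,"spin":0},{"x":-0.065,"y":0.0102,"z":0.0012,"spin":0}]'; bash J.sh
cat > bar.py <<'E'
from h import *
for n in('side','top'):
    c=cam(n); q=tc(cloud(c)).reshape(-1,3)*1000; g=c['pixels'].reshape(-1,3).max(1)
    b=q[(np.abs(q[:,1])<112)&(np.abs(q[:,1])>30)&(q[:,2]>222)&(q[:,2]<300)&(np.abs(q[:,0]-30)<65)&(g<70)]
    for s in(1,-1):
        k=b[b[:,1]*s>0]
        if len(k)>8: print(n,'bar side',s,len(k),k.mean(0).round(1),np.percentile(k,3,axis=0).round(1),np.percentile(k,97,axis=0).round(1))
E
python3 bar.py
```

```text
time: 81.78
ee_pos: [0.5174, -0.1844, 0.2917]
eef_rot: [0.762, 0.647, -0.003, -0.003]
ft_force: [-0.4, -0.4, -0.1]
width: 0.0007
J [-0.28  0.15  0.61  1.62 -0.09  1.4   1.75] psi 80.7
toolz [-0.008  0.    -1.   ]
side bar side 1 64 [ 13.1  63.1 272.9] [  9.4  33.3 264.9] [ 22.7 110.4 276.9]
side bar side -1 52 [ 12.2 -66.9 272.6] [   8.5 -105.3  263.5] [ 17.  -31.9 277.2]
top bar side 1 136 [ 17.4  79.9 273.7] [ 10.6  45.7 264.9] [ 28.3 109.7 279.7]
top bar side -1 24 [  14.4 -102.5  274.9] [  10.7 -110.4  270.5] [ 19.8 -90.4 279.7]
```

```bash
python3 -m creep '[{"x":-0.004,"y":0.0006,"z":-0.0025,"spin":0},{"x":-0.0072,"y":0.0011,"z":-0.005,"spin":0},{"x":-0.0105,"y":0.0016,"z":-0.008,"spin":0},{"x":-0.0134,"y":0.0021,"z":-0.0113,"spin":0},{"x":-0.016,"y":0.0025,"z":-0.015,"spin":0},{"x":-0.0185,"y":0.0029,"z":-0.0185,"spin":0},{"x":-0.02,"y":0.0031,"z":-0.0215,"spin":0},{"x":-0.0216,"y":0.0034,"z":-0.025,"spin":0},{"x":-0.0225,"y":0.0036,"z":-0.0275,"spin":0},{"x":-0.0235,"y":0.0037,"z":-0.03,"spin":0},{"x":-0.0235,"y":0.0037,"z":-0.03,"spin":0}]'; python3 bar.py; python3 -m creep '[{"x":0,"y":0,"z":0.01,"spin":0},{"x":-0.012,"y":0.002,"z":0.01,"spin":0},{"x":-0.012,"y":0.002,"z":0.01,"spin":0},{"x":-0.012,"y":0.002,"z":0.005,"spin":0},{"x":-0.012,"y":0.002,"z":0.001,"spin":0},{"x":-0.012,"y":0.002,"z":-0.002,"spin":0},{"x":-0.012,"y":0.002,"z":-0.002,"spin":0},{"x":-0.012,"y":0.002,"z":-0.002,"spin":0}]'; python3 bar.py
```

```text
time: 83.25
ee_pos: [0.4942, -0.1808, 0.2617]
eef_rot: [0.762, 0.647, -0.003, -0.003]
ft_force: [0.4, -0.1, -0.6]
width: 0.0004
side bar side 1 148 [ -4.   73.6 235.4] [-11.9  34.5 230.5] [  7.  110.8 239. ]
side bar side -1 118 [ -3.  -67.2 235.6] [ -12.2 -102.5  231. ] [  9.2 -34.  239.3]
top bar side 1 138 [ -1.9  80.8 236.5] [-10.1  43.2 230.9] [ 11.4 109.8 242.2]
top bar side -1 14 [  -7.7 -105.4  235.3] [ -10.3 -110.8  232.4] [ -4.1 -96.7 240. ]
time: 84.35
ee_pos: [0.4826, -0.1788, 0.26]
eef_rot: [0.762, 0.647, -0.003, -0.002]
ft_force: [0.0, -0.6, 0.2]
width: 0.0005
side bar side 1 155 [ -3.8  72.6 232.5] [-12.5  33.3 227.7] [  7.3 111.2 236.2]
side bar side -1 125 [ -3.4 -66.1 232.7] [ -12.1 -105.4  226.9] [  8.2 -33.  236.2]
top bar side 1 91 [  1.9  87.5 234.1] [-10.   40.1 229.7] [ 12.5 110.3 238.1]
```

```bash
for i in 1 2 3; do python3 -m creep '[{"x":0,"y":0,"z":-0.001,"spin":0},{"x":0,"y":0,"z":-0.001,"spin":0},{"x":0,"y":0,"z":-0.001,"spin":0}]' | grep -E "ee_pos|ft"; done
```

```text
ee_pos: [0.4825, -0.1788, 0.259]
ft_force: [-0.1, -0.1, -0.8]
ee_pos: [0.4825, -0.1788, 0.2585]
ft_force: [-2.7, 0.6, 5.5]
ee_pos: [0.4825, -0.1788, 0.2583]
ft_force: [-5.1, 2.4, 13.2]
```

```bash
python3 -m creep '[{"x":0,"y":0,"z":-0.001,"spin":0},{"x":0,"y":0,"z":-0.001,"spin":0},{"x":0,"y":0,"z":-0.001,"spin":0}]' | grep -E "ee_pos|ft"; python3 -m creep '[{"x":0,"y":0,"z":0.03,"spin":0},{"x":0,"y":0,"z":0.08,"spin":0},{"x":0,"y":0,"z":0.13,"spin":0},{"x":0,"y":0.05,"z":0.18,"spin":0},{"x":0,"y":0.1,"z":0.2,"spin":0},{"x":0,"y":0.15,"z":0.2,"spin":0},{"x":0,"y":0.2,"z":0.2,"spin":0},{"x":0,"y":0.25,"z":0.2,"spin":0},{"x":0,"y":0.3,"z":0.2,"spin":0},{"x":0,"y":0.3,"z":0.2,"spin":0}]'; python3 bar.py
python3 - <<'E'
from h import *
c=cam('side'); d=cam('top')
f=lambda c,X,s,k:(lambda u,v:cv2.resize(c['pixels'][v-s:v+s,u-s:u+s],(400,400),interpolation=cv2.INTER_CUBIC))(*proj(c,X).astype(int))
cv2.imwrite('pics/fin.png',np.hstack([f(c,[.56,-.06,.12],100,4),f(d,[.58,-.06,.12],95,4)]))
q=tc(cloud(c)).reshape(-1,3)*1000
for y in(-44,0):
    P=q[(np.abs(q[:,0])<24)&(np.abs(q[:,1]-y)<18)&(q[:,2]>153)&(q[:,2]<221)]; print(y,len(P),P.max(0).round(1) if len(P) else '')
S=cloud(c).reshape(-1,3)
for lo,hi in((.085,.105),(.135,.165)):
    P=S[(S[:,2]>lo)&(S[:,2]<hi)&(np.abs(S[:,0]-.673)<.03)&(np.abs(S[:,1]-.074)<.03)]; print('sty',len(P),P.mean(0).round(4),P.max(0).round(3))
E
```

```text
ee_pos: [0.4826, -0.1789, 0.2582]
ft_force: [-9.8, 3.5, 22.1]
time: 87.2
ee_pos: [0.4818, 0.1255, 0.4551]
eef_rot: [0.76, 0.65, -0.003, -0.003]
ft_force: [0.1, -0.1, 0.1]
width: 0.0007
side bar side 1 147 [ -4.1  70.7 232.2] [-12.2  31.8 228.5] [  6.2 108.8 235.2]
side bar side -1 111 [ -3.6 -66.9 232.2] [ -12.4 -103.2  227.6] [  6.9 -34.1 235.5]
top bar side 1 284 [  0.7  71.  233.4] [-10.2  32.4 227.7] [ 12.5 108.9 238.4]
top bar side -1 292 [  0.7 -71.  233.3] [ -10.4 -109.8  228.1] [ 12.3 -32.5 238.6]
-44 113 [  9.8 -31.8 215.2]
0 114 [ 16.2  10.  205.9]
sty 21 [0.6699 0.0759 0.0945] [0.677 0.08  0.104]
sty 32 [0.6709 0.0755 0.1467] [0.676 0.081 0.157]
```

View pics/fin.png

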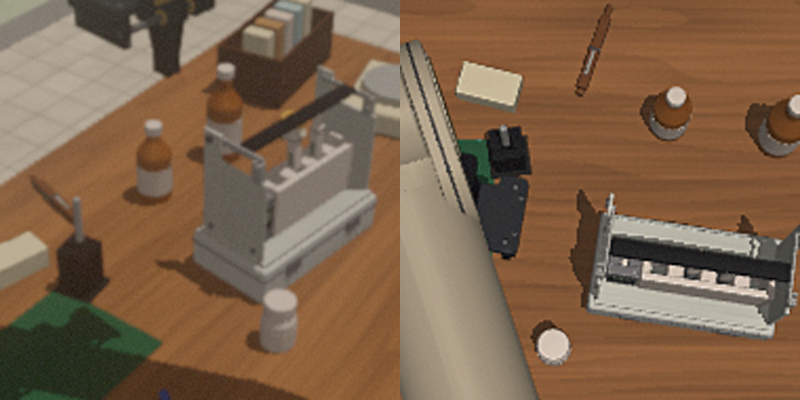

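```bash
python3 -c "
from h import *
print(r.read_state()['time']); print(r.close_job())"
```

```text
87.4
the job is handed in; nothing more can be done
None
```

I handed the job in at 87 s. As far as my checks show, everything asked for is done.

- **Pens:** Only two pens were on the mat, and they now stand in cells 2 and 3, button up. Their tops measured 215–216 mm before the handle closed, and 216 mm is fully down. The pen in cell 3 leans about 6° towards the hinge, under the 7° limit. The bar hides its top from the side camera, so the 206 mm I read there afterwards says nothing about how deep it sits.
- **Start button:** I felt the spring through about 3 mm of travel and then a hard stop. I held it there at about 13 N for about 4.5 s, after both pens were in.
- **Stylus:** It is back in the stand, tip down, with its top at about 157 mm as before.
- **Handle:** I closed it last and pressed it against a hard stop at about 22 N. The bar's top measured 232–233 mm against a nominal 233 mm.
- **Other things on the counter:** The last pictures show the nearby ones standing where they were. I didn't measure each one.

Turning the second pen upright ran the arm into joint limits, and the tool tilted about 7°. I took the tilt out with the pen still in the gripper, then put the pen in cell 3 rather than cell 4. The two cameras disagreed by 2–3 mm on where the carrier is, so I placed things between the two readings and by feel.

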